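# Set out the washed glaze pans and sticks to dry

## Robot

A 7-joint arm with a two-finger parallel gripper is mounted at the origin on the work surface. World frame = base frame: x ahead of the robot, y to its left, z up, the work surface at z = 0. Lengths are in m, angles in rad, forces in N, time in s.
With the tool pointing down it reaches from about 0.4 to 0.875 m from the base axis. Payload 19.3 kg.
Tool frame: the origin (TCP) lies at the centre of the arm's flange, where the gripper is bolted on; the fingertips stand 173 mm ahead of it and the grasp point (between the pads) lies 155 mm ahead of it; z points along the fingers, y is the line along which they close (so a half turn about z gives the same grasp; the last joint's range is limited). The gripper opens to 85 mm and grips with 20 to 120 N. Pads are 22 mm wide; open, the fingers measure 114 mm over their backs; the gripper's body (76 mm by 85 mm) begins 54 mm behind the grasp point. The pads swing forward as they close: fully open they stand 13 mm farther back than shut.
Start: joints at [-1.205, 0.521, -0.036, 1.599, 0.021, 1.021, -0.113], TCP at [0.264, 0.567, 0.405] pointing down, gripper open.
Joint ranges: [-2.91, 2.91], [-0.3, 2.13], [-1.5, 1.42], [0.17, 2.43], [-1.26, 4.41], [0.16, 1.93], [-2.52, 2.52]. Speed limits (rad/s): [1.89, 1.89, 2.39, 2.39, 3.01, 3.01, 3.01].

## Interface

Orientations are given as [roll, pitch, yaw] about the fixed x, y, z axes, in that order (R = Rz(yaw) Ry(pitch) Rx(roll)).
In Python, from workcell import bot, imaging, job gives the robot as it stands.
- The arm moves only by the tool carry_out, never from a script. Its argument "targets" is a list of rows, each a list of 3 entries, a list of its own where there are three numbers: the shift along the tool's x, y, z in units of 0.25 m (1.0 is 0.25 m), then the turn, a rotation vector about the tool's x, y, z in units of 180 degrees (1.0 is 180 degrees), then the opening, from 0 (shut) to 1 (fully open). In form: [[[tx, ty, tz], [wx, wy, wz], jaw], ...]. A call has 1 to 8 rows; each row shifts and turns the commanded pose from where the row before left it, along the tool's axes as they then stand; what a row does not reach is not made up. A row lasts 1/8 s, in which the tool goes at most 62.5 mm and 10.7 degrees, less where a joint would pass 70% of its speed; a pose out of reach is approached as far as the arm can. A call with a number of a shift or a turn outside -1 to 1 is refused whole. A call with a gripper value outside its range is refused whole. The fingers move at their own pace and stop on an object; "force" is the grip in N (left out, the last holds). Time passes only in rows, so rows that do not move let the fingers close. It gives the time, the measured TCP pose, the force and the opening at its end, in the units of the state.
- bot.observe(): the state, without advancing time (a new reading comes with each control period).
- imaging.grab_frame(name): name is "side" or "top"; returns a dict with "pixels" (420x560x3 uint8, red, green, blue), "mtx" (3x3 intrinsics, pixels), "cam_to_world" (4x4, takes a point from camera to world coordinates). Camera axes: x right, y down, z forward; pixel columns grow to the right and rows downward; lengths in m; the calibration is good to about 2 mm. A picture is of the moment at which its call begins. There is no depth.
- job.job_done(): hands the job in, once; it reports no verdict.
The state is a dict: "clock": time; "qpos": joint angles; "qd": joint speeds; "joint_efforts": joint torques, N m; "position": TCP position; "tool_rot": TCP orientation; "force": force on the tool from outside, world axes, zero at the start; "moment": the same for the moment, N m; "grip_width": finger opening in m.
Only numpy, scipy, OpenCV 4.12 (cv2) and the standard library are available. Lean on these libraries where they do the work, as an engineer would, in place of code of your own. Each camera call takes 0.05 s, during which the arm holds its last target. There are 200 camera calls.

## Task

Put the washed-up glazing things out to dry: first swing the drying lamp well clear of the big blue-handled pan, then nest all the smaller pans in it in order of size, each sitting right down and level, with the handles fanned out on the same side of the nest as the big pan's own handle, every handle well clear of the others, and lay each wooden stick level across the gap between the two bricks, side by side and resting on both. When all that is in place, swing the lamp back so that its shade is centred over the nest. Leave the big pan on its mat and do not disturb the other things on the bench.

Things in the scene. Friction and masses are not known exactly. Their poses are not given: they have to be found in the camera images.
- pan_a: Big 0.6 kg steel pan: rim 130 mm, foot 114 mm across, 50 mm high, wall 3, floor 5 mm, straight sloping wall. Origin: centre of underside, z up, +x along the blue handle, a level bar 14 mm wide, 14 tall, from the rim to 130 mm from the axis, middle 58 mm above the underside (so 1 to 15 mm above the rim). On the mat, handle roughly towards the robot. A pan nested in another sits 5 mm higher.
- pan_b: Largest loose (0.2 kg) steel pan: rim 106 mm, foot 93 mm across, 50 mm high, wall 3, floor 5 mm, straight sloping wall. Origin: centre of underside, z up, +x along the yellow handle, a level bar 14 mm wide, 14 tall, from the rim to 130 mm from the axis, middle 58 mm above the underside (so 1 to 15 mm above the rim). May be absent. Carry it by the handle, 90-110 mm out, gripped firmly (40 N up).
- pan_c: Middle loose (0.2 kg) steel pan: rim 82 mm, foot 72 mm across, 50 mm high, wall 3, floor 5 mm, straight sloping wall. Origin: centre of underside, z up, +x along the green handle, a level bar 14 mm wide, 14 tall, from the rim to 130 mm from the axis, middle 58 mm above the underside (so 1 to 15 mm above the rim). May be absent. Carry it by the handle, 90-110 mm out, gripped firmly (40 N up).
- pan_d: Smallest loose (0.15 kg) steel pan: rim 60 mm, foot 53 mm across, 50 mm high, wall 3, floor 5 mm, straight sloping wall. Origin: centre of underside, z up, +x along the red handle, a level bar 14 mm wide, 14 tall, from the rim to 130 mm from the axis, middle 58 mm above the underside (so 1 to 15 mm above the rim). May be absent. Carry it by the handle, 90-110 mm out, gripped firmly (40 N up).
- pan_a_tip (a point): end of the big (blue) pan's handle: 130 mm from the pan's axis, 58 mm above its underside, mid-height of the bar
- pan_b_tip (a point): end of the yellow pan's handle: 130 mm from the pan's axis, 58 mm above its underside, mid-height of the bar
- pan_c_tip (a point): end of the green pan's handle: 130 mm from the pan's axis, 58 mm above its underside, mid-height of the bar
- pan_d_tip (a point): end of the red pan's handle: 130 mm from the pan's axis, 58 mm above its underside, mid-height of the bar
- mat: round cork mat 190 mm across, 4 mm thick, fixed; origin: centre of its underside
- lamp (a joint): angle of the drying lamp's level arm about its upright hinge, rad, -1.3 to 1.3: at 0 the arm points along -x (to the robot) from the hinge, positive turns it anticlockwise seen from above, so the head goes to -y (the robot's right). It stays where it is left; about 1 N at the knob moves it.
- lamp_hinge (a point): the lamp's hinge axis, on the post at the back of the bench (206 mm above the table)
- lamp_head (a point): middle of the underside of the lamp's red round shade (90 mm across, 172 to 206 mm above the table), 250 mm from the hinge axis
- lamp_knob (a point): centre of the black square grip, 18 x 18 mm and 50 mm tall (218 to 268 mm above the table), standing on top of the shade at the arm's end, its sides along and across the arm; take it from above to swing the arm
- bricks: two red bricks fixed side by side as one drying rest; each is 50 mm (x) by 120 mm (y) by 55 mm tall, centred at x = -70 and +70 mm, so the gap between them is 90 mm wide; origin: middle of the gap at table level, x across the gap, z up
- stick1: pale wooden stirring stick 190 mm long, 14 x 14 mm, 30 g; origin: the middle of the stick, x along its length. It starts lying on a fixed dark board 12 mm thick, beside the others, about 50 mm apart. There may be two or three sticks.
- stick2: pale wooden stirring stick 190 mm long, 14 x 14 mm, 30 g; origin: the middle of the stick, x along its length. It starts lying on a fixed dark board 12 mm thick, beside the others, about 50 mm apart. There may be two or three sticks.
- stick3: pale wooden stirring stick 190 mm long, 14 x 14 mm, 30 g; origin: the middle of the stick, x along its length. It starts lying on a fixed dark board 12 mm thick, beside the others, about 50 mm apart. There may be two or three sticks.
- vase: bystander, leave alone: terracotta vase 90 mm wide, 120 mm tall; origin at its underside
- jar: bystander, leave alone: amber glass jar 70 mm wide, 100 mm tall; origin at its underside
- sponge: bystander, leave alone: yellow sponge 90 x 60 x 32 mm; origin at its underside
- bowl: bystander, leave alone: blue bowl 110 mm wide, 45 mm high; origin at its underside
- mug: bystander, leave alone: white mug 72 mm wide, 85 mm tall; origin at its underside
- brush: bystander, leave alone: brush lying down; origin at its underside
- rib: bystander, leave alone: dark wooden rib 90 x 45 x 10 mm lying flat; origin at its underside
Not all that is in view belongs to the job. What is shaped like the pan_b but purple is not meant.

How it is judged:
By the outcome, as a careful person would: the job done as asked, in the order asked, and still so for the second after the job is handed in, with the robot touching nothing.
Of pan_b, pan_c, pan_d only 2 to 3 are there at a start; the rules pass over those that are not, and their reading is None.
Of stick1, stick2, stick3 only 2 to 3 are there at a start; the rules pass over those that are not, and their reading is None.
At some moment in a run one of pan_b, pan_c, pan_d may be knocked a few centimetres aside while the robot is not near it.
It also fails if it takes over 200 s, if anything falls off the work surface, if the arm or the gripper's body presses on something with over 40 N, if the wrist force passes 120 N, or if a joint passes its speed limit or range.

## Working session

There is one attempt and no reset: what is moved stays moved. The work goes in short steps, Python scripts to look and compute and a tool call to move; the robot and the scene stay as the last step left them, time stands still between calls to the robot, and variables do not carry over. Pictures are saved under pics/ and viewed, on a budget of 14 in all, crops included, one or two more only if the job needs it, and the job is handed in when it is done.

Besides the shell and the picture viewer there is one more tool, called after "Request:" in YAML: its name, and indented under it one key for each argument. carry_out: Moves the arm, as the interface text tells. Its arguments: {"type":"object","properties":{"targets":{"type":"array"},"force":{"type":"number"}},"required":["targets"]}

```bash
mkdir -p pics; ls
python3 - <<'E'
from workcell import bot, imaging
import cv2,numpy as np
print(bot.observe())
for n in("top","side"):
    f=imaging.grab_frame(n); cv2.imwrite(f"pics/{n}0.png",f["pixels"][:,:,::-1]); print(n,f["mtx"],f["cam_to_world"])
E
```

```text
pics
{'clock': 0.0, 'qpos': array([-1.20515793,  0.52201189, -0.03636142,  1.59998262,  0.02117669,
        1.0210987 , -0.11278723]), 'qd': array([ 0.00051115, -0.00167607, -0.00083235, -0.00019461,  0.00047818,
       -0.00017377, -0.00148319]), 'joint_efforts': array([ 4.05835572e-04, -9.27088380e+01,  1.98021568e+00, -3.69949043e+01,
        1.78963935e-02,  8.06024327e-03,  1.98397612e-05]), 'position': array([0.26380204, 0.56645009, 0.40413565]), 'tool_rot': array([-3.14047647e+00,  4.24670332e-05,  2.70577393e+00]), 'force': array([-0.1206354 , -0.39174222, -0.39188252]), 'moment': array([0.00552956, 0.00344911, 0.04462188]), 'grip_width': 0.08530257004542201}
top [[504.75442017   0.         280.38061371]
 [  0.         504.75442017 206.92869653]
 [  0.           0.           1.        ]] [[-2.95369809e-03 -9.97277897e-01  7.36754540e-02  3.77433636e-01]
 [-9.99975390e-01  2.47676211e-03 -6.56399470e-03 -3.79142993e-04]
 [ 6.36365026e-03 -7.36930288e-02 -9.97260669e-01  1.84762934e+00]
 [ 0.00000000e+00  0.00000000e+00  0.00000000e+00  1.00000000e+00]]
side [[488.86534805   0.         274.07086196]
 [  0.         488.86534805 212.57808163]
 [  0.           0.           1.        ]] [[ 0.88862802 -0.32007287  0.32847161  0.02239068]
 [-0.45857345 -0.6312033   0.62553401 -0.90113163]
 [ 0.0071159  -0.7064954  -0.70768186  1.18095437]
 [ 0.          0.          0.          1.        ]]
```

View pics/top0.png

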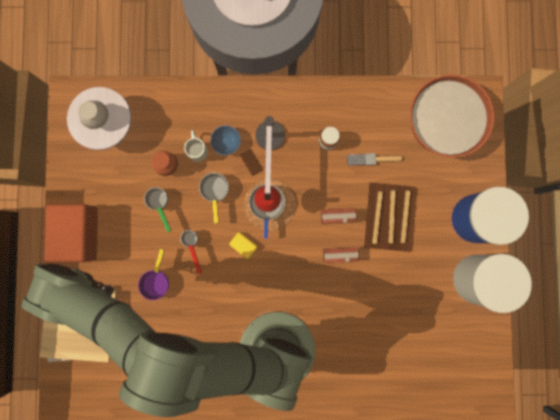

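View pics/side0.png

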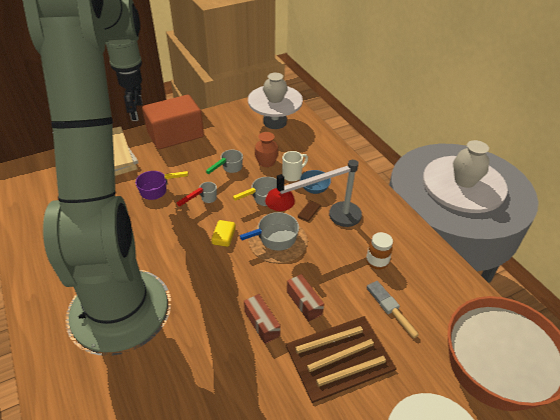

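The top view shows:
- Blue pan at (267,202), under the lamp (shade at 267,199; hinge about 268,135).
- Yellow pan at (215,187), green at (157,198), red at (190,238), and a purple decoy at (153,285).
- Bricks at (340,216) and (340,255).
- Three sticks at x = 377, 391 and 406, row 217.

The side view agrees.

```bash
cat > h.py <<'E'
import numpy as np, cv2, json
from scipy.spatial.transform import Rotation as Rn
from workcell import bot, imaging
def grab(n): return imaging.grab_frame(n)
def ray(f,uv,z):
    d=f["cam_to_world"][:3,:3]@np.linalg.solve(f["mtx"],[uv[0],uv[1],1.]); o=f["cam_to_world"][:3,3]
    return (o+d*(z-o[2])/d[2])[:2]
def proj(f,p):
    T=np.linalg.inv(f["cam_to_world"]); q=f["mtx"]@(T[:3,:3]@np.array(p)+T[:3,3]); return q[:2]/q[2]
def hsv(f): return cv2.cvtColor(f["pixels"],cv2.COLOR_RGB2HSV)
RNG={"blue":((100,120,40),(125,255,255)),"green":((50,120,40),(80,255,255)),"yellow":((23,150,90),(33,255,255)),
 "red":((0,205,60),(6,255,255)),"red2":((174,200,60),(180,255,255)),"stick":((12,60,150),(24,190,255)),"steel":((0,0,50),(180,60,200)),"steel2":((0,0,50),(180,60,230))}
def blobs(f,col,amin=12,roi=None):
    m=cv2.inRange(hsv(f),*map(np.array,RNG[col]))
    if col=="red": m|=cv2.inRange(hsv(f),*map(np.array,RNG["red2"]))
    if roi: k=np.zeros_like(m); k[roi[1]:roi[3],roi[0]:roi[2]]=1; m*=k
    n,l,s,c=cv2.connectedComponentsWithStats(m)
    return [(c[i],s[i],np.argwhere(l==i)[:,::-1]) for i in range(1,n) if s[i][4]>=amin]
def axis(f,pts,z):
    "world centroid, direction, and extents of a bar seen at height z"
    w=np.array([ray(f,p,z) for p in pts]); c=w.mean(0); e,v=np.linalg.eigh(np.cov((w-c).T)); d=v[:,1]
    return c,d,np.sqrt(12*e[::-1])
def plan(wps,start=None,vmax=.05,wmax=9.0):
    "wps: (x,y,z_grasp,yaw_deg,jaw[,rows]) grasp point, tool down -> rows in tool axes"
    s=bot.observe(); p=s["position"].copy(); R=Rn.from_euler("xyz",s["tool_rot"]); rows=[]
    if start: p=np.array(start[:3])+[0,0,.155]; R=Rn.from_euler("xyz",[np.pi,0,np.radians(start[3])])
    for w in wps:
        q=np.array(w[:3])+[0,0,.155]; Q=Rn.from_euler("xyz",[np.pi,0,np.radians(w[3])])
        rv=(R.inv()*Q).as_rotvec(degrees=True)
        n=max(1,int(np.ceil(max(np.linalg.norm(q-p)/vmax,np.linalg.norm(rv)/wmax-1e-6))),w[5] if len(w)>5 else 0)
        d=(q-p)/n; st=Rn.from_rotvec(rv/n,degrees=True)
        for i in range(n):
            t=np.round(R.inv().apply(d)/.25,3); a=np.round(st.as_rotvec(degrees=True)/180,3)
            rows.append([(t+0).tolist(),(a+0).tolist(),w[4]]); R=R*st
        p=q
    for i in range(0,len(rows),8): print(json.dumps(rows[i:i+8]).replace(" ",""))
def st():
    s=bot.observe(); p=s["position"]; print("t%.2f grasp %s rpy %s q %s F %s w %.4f"%(s["clock"],np.round(p-[0,0,.155],4),np.round(np.degrees(s["tool_rot"]),1),np.round(s["qpos"],2),np.round(s["force"],1),s["grip_width"]))
E
python3 - <<'E'
from h import *
f=grab("top")
roi=(130,130,420,300)
for c,z in [("blue",.069),("yellow",.065),("green",.065),("red",.065),("stick",.026),("steel",.05)]:
    print(c)
    for b in blobs(f,c,15,roi):
        w,d,e=axis(f,b[2],z); print(np.round(b[0],1),b[1][4],"w",np.round(w,4),"ang%.1f"%np.degrees(np.arctan2(d[1],d[0])),np.round(e,3))
E
```

```text
blue
[265.6 227.9] 19 w [0.4349 0.0401] ang176.2 [0.061 0.005]
yellow
[214.7 211. ] 68 w [0.4952 0.2201] ang-174.4 [0.077 0.011]
[241.6 244.1] 280 w [0.3783 0.1246] ang64.5 [0.074 0.047]
[159.1 257.9] 54 w [0.3309 0.4142] ang163.8 [0.06  0.011]
green
[163.6 219. ] 60 w [0.4673 0.4001] ang-155.9 [0.085 0.009]
red
[264.4 204.3] 28 w [0.5185 0.0444] ang67.8 [0.031 0.026]
stick
[277.1 203.1] 23307 w [ 0.527  -0.0012] ang93.4 [1.118 0.517]
[301.5 130.7] 68 w [ 0.7917 -0.0907] ang91.1 [0.112 0.009]
[192.6 150.2] 20 w [0.72   0.3068] ang157.0 [0.029 0.022]
[376.8 217.2] 234 w [ 0.4741 -0.361 ] ang172.5 [0.19  0.016]
[391.2 216.1] 239 w [ 0.478  -0.4135] ang176.5 [0.19  0.016]
[404.8 216.3] 237 w [ 0.4771 -0.4625] ang173.0 [0.187 0.017]
[202.1 254.8] 192 w [0.3403 0.2691] ang-149.8 [0.065 0.038]
[248.6 252.5] 17 w [0.3482 0.1022] ang116.5 [0.025 0.018]
[239.3 291.7] 2149 w [0.2088 0.1353] ang86.3 [0.54  0.067]
steel
[221.9 142. ] 376 w [0.7455 0.1979] ang54.4 [0.099 0.088]
[262.2 137.5] 151 w [0.7617 0.0526] ang-170.0 [0.062 0.033]
[274.8 139.2] 162 w [0.7554 0.0073] ang169.2 [0.066 0.042]
[193.8 137.6] 15 w [0.7615 0.2991] ang-166.3 [0.028 0.015]
[197.1 150.2] 191 w [0.7157 0.2867] ang142.3 [0.06  0.045]
[361.5 159. ] 245 w [ 0.6825 -0.3046] ang91.3 [0.098 0.033]
[214.6 186.9] 511 w [0.5826 0.2229] ang106.2 [0.081 0.078]
[157.6 198.6] 271 w [0.5413 0.426 ] ang93.1 [0.058 0.057]
[268.  211.3] 229 w [0.4947 0.0319] ang99.3 [0.123 0.072]
[189.7 237.7] 136 w [0.4016 0.31  ] ang77.8 [0.043 0.039]
```

Run:
```python
from h import *
a=grab("top")["pixels"][120:240,225:315]; b=grab("side")["pixels"][140:260,225:365]
im=np.hstack([cv2.resize(a,None,fx=3.4,fy=3.4,interpolation=2),cv2.resize(b,None,fx=3.4,fy=3.4,interpolation=2)])
print(im.shape); cv2.imwrite("pics/lamp.png",im[:,:,::-1])
```

```text
(408, 782, 3)
```

View pics/lamp.png

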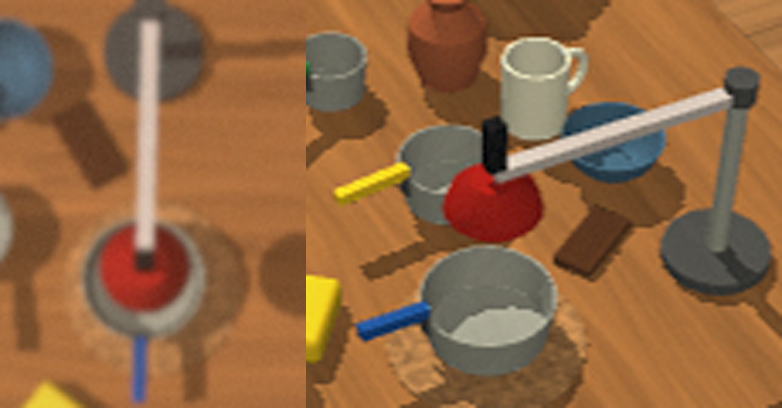

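The crop shows the arm almost along −x. The knob is at about (267.6,196) in the top view and (280.3,183) in the side view.

Run:
```python
from h import *
t=grab("top"); s=grab("side")
print("knob side",ray(s,(280.3,183.2),.243),"knob top",ray(t,(267.6,196.2),.243), "top", ray(t,(267.6,194.5),.268))
print("hinge side",ray(s,(225+(741-306)/3.4,140+88/3.4),.206),"top",ray(t,(225+149/3.4,120+10/3.4),.21), "base", ray(t,(225+154/3.4,120+52/3.4),.01))
m=[b for b in blobs(t,"red",15,(240,170,300,230))]; b=max(m,key=lambda b:b[1][4]); print("red",b[1])
h=hsv(t)[170:230,240:300]
mm=((h[...,0]<8)|(h[...,0]>172))&(h[...,1]>170); pts=np.argwhere(mm)[:,::-1].astype(np.float32)+[240,170]
c,r=cv2.minEnclosingCircle(pts.astype(np.float32)); print(c,r,ray(t,c,.175),ray(t,c,.206))
plan([(.50,.05,.36,90,1)])
```

```text
knob side [0.52868349 0.02622938] knob top [0.53042352 0.02975746] top [0.53340657 0.02928209]
hinge side [0.78888227 0.03231349] top [0.77586446 0.02608469] base [0.77825511 0.02395115]
red [264 201   7   6  15]
(266.7640380859375, 197.8314666748047) 12.372356414794922 [0.53146258 0.0338211 ] [0.52860786 0.03318724]
[[[-0.144,-0.123,-0.037],[0.0,0.0,0.03],1],[[-0.155,-0.109,-0.037],[0.0,0.0,0.03],1],[[-0.165,-0.094,-0.037],[0.0,0.0,0.03],1],[[-0.173,-0.078,-0.037],[0.0,0.0,0.03],1],[[-0.179,-0.061,-0.037],[0.0,0.0,0.03],1],[[-0.184,-0.044,-0.037],[0.0,0.0,0.03],1],[[-0.188,-0.026,-0.037],[0.0,0.0,0.03],1],[[-0.189,-0.008,-0.037],[0.0,0.0,0.03],1]]
[[[-0.189,0.01,-0.037],[0.0,0.0,0.03],1],[[-0.187,0.027,-0.037],[0.0,0.0,0.03],1],[[-0.184,0.045,-0.037],[0.0,0.0,0.03],1],[[-0.179,0.062,-0.037],[0.0,0.0,0.03],1]]
```

Request:
carry_out:
  targets:
    - [[-0.144, -0.123, -0.037], [0, 0, 0.03], 1]
    - [[-0.155, -0.109, -0.037], [0, 0, 0.03], 1]
    - [[-0.165, -0.094, -0.037], [0, 0, 0.03], 1]
    - [[-0.173, -0.078, -0.037], [0, 0, 0.03], 1]
    - [[-0.179, -0.061, -0.037], [0, 0, 0.03], 1]
    - [[-0.184, -0.044, -0.037], [0, 0, 0.03], 1]
    - [[-0.188, -0.026, -0.037], [0, 0, 0.03], 1]
    - [[-0.189, -0.008, -0.037], [0, 0, 0.03], 1]

```text
clock: 1.35
position: [0.4221, 0.2205, 0.4792]
tool_rot: [3.141, -0.0, 1.949]
force: [0.8, 0.9, 0.6]
grip_width: 0.0855
```

Request:
carry_out:
  targets:
    - [[-0.189, 0.01, -0.037], [0, 0, 0.03], 0.6]
    - [[-0.187, 0.027, -0.037], [0, 0, 0.03], 0.6]
    - [[-0.184, 0.045, -0.037], [0, 0, 0.03], 0.6]
    - [[-0.179, 0.062, -0.037], [0, 0, 0.03], 0.6]
    - [[0, 0, 0], [0, 0, 0], 0.6]

```text
clock: 1.98
position: [0.5017, 0.0471, 0.5163]
tool_rot: [3.14, 0.001, 1.569]
force: [-1.1, 1.2, -0.1]
grip_width: 0.0515
```

Run:
```python
from h import *
st()
plan([(.53,.0295,.34,90.5,.6),(.53,.0295,.245,90.5,.6),(.53,.0295,.245,90.5,.6)])
```

```text
t1.98 grasp [0.5017 0.0471 0.3613] rpy [179.9   0.   89.9] q [-0.56  0.23  0.43  1.78 -0.1   1.16 -0.1 ] F [-1.1  1.2 -0.1] w 0.0515
[[[-0.07,0.113,0.086],[0.0,0.0,-0.004],0.6],[[0.0,0.0,0.19],[0.0,0.0,0.0],0.6],[[0.0,0.0,0.19],[0.0,0.0,0.0],0.6],[[0.0,0.0,0.0],[0.0,0.0,0.0],0.6]]
```

Request:
carry_out:
  targets:
    - [[-0.07, 0.113, 0.086], [0, 0, -0.004], 0.6]
    - [[0, 0, 0.19], [0, 0, 0], 0.6]
    - [[0, 0, 0.19], [0, 0, 0], 0.6]
    - [[0, 0, 0], [0, 0, 0], 0.2]
    - [[0, 0, 0], [0, 0, 0], 0]
    - [[0, 0, 0], [0, 0, 0], 0]
    - [[0, 0, 0], [0, 0, 0], 0]
  force: 30

```text
clock: 2.85
position: [0.5298, 0.0329, 0.4008]
tool_rot: [3.139, -0.0, 1.587]
force: [8.2, -1.0, -17.8]
grip_width: 0.0176
```

Run:
```python
from h import *
st()
s=bot.observe(); g=s["position"]-[0,0,.155]
# closing along x -> arm radius fixes true x of hinge; go along arc
H=np.array([.779,.0265]); a0=np.arcsin((H[1]-g[1])/.25); r=.25; print("a0",a0)
H[0]=g[0]+r*np.cos(a0)
y0=np.degrees(s["tool_rot"][2])
W=[]
for a in np.linspace(a0,a0+1.2,17)[1:]:
    W.append((H[0]-r*np.cos(a),H[1]-r*np.sin(a),g[2],y0+np.degrees(a-a0),0))
plan(W)
```

```text
t2.85 grasp [0.5298 0.0329 0.2458] rpy [179.8  -0.   90.9] q [-0.48  0.4   0.41  1.87 -0.2   0.91  0.04] F [  8.2  -1.  -17.8] w 0.0176
a0 -0.02566163612182842
[[[-0.075,0.0,0.0],[0.001,0.0,-0.024],0],[[-0.075,0.0,0.0],[0.0,0.0,-0.024],0],[[-0.075,0.0,0.0],[0.0,0.0,-0.024],0],[[-0.075,0.0,0.0],[0.0,0.0,-0.024],0],[[-0.075,0.0,0.0],[0.0,0.0,-0.024],0],[[-0.075,0.0,0.0],[0.0,0.0,-0.024],0],[[-0.075,0.0,0.0],[0.0,0.0,-0.024],0],[[-0.075,0.0,0.0],[0.0,0.0,-0.024],0]]
[[[-0.075,0.0,0.0],[0.0,0.0,-0.024],0],[[-0.075,0.0,0.0],[0.0,0.0,-0.024],0],[[-0.075,0.0,0.0],[0.0,0.0,-0.024],0],[[-0.075,0.0,0.0],[0.0,0.0,-0.024],0],[[-0.075,0.0,0.0],[0.0,0.0,-0.024],0],[[-0.075,0.0,0.0],[0.0,0.0,-0.024],0],[[-0.075,0.0,0.0],[0.0,0.0,-0.024],0],[[-0.075,0.0,0.0],[0.0,0.0,-0.024],0]]
```

Request:
carry_out:
  targets:
    - [[-0.075, 0.001, 0], [0, 0, -0.024], 0]
    - [[-0.075, 0.001, 0], [0, 0, -0.024], 0]
    - [[-0.075, 0.001, 0], [0, 0, -0.024], 0]
    - [[-0.075, 0.001, 0], [0, 0, -0.024], 0]
    - [[-0.075, 0.001, 0], [0, 0, -0.024], 0]
    - [[-0.075, 0.001, 0], [0, 0, -0.024], 0]
    - [[0, 0, 0], [0, 0, 0], 0]

```text
clock: 3.72
position: [0.5525, -0.0786, 0.4007]
tool_rot: [-3.139, 0.001, 2.038]
force: [-15.3, -8.4, -0.6]
grip_width: 0.0175
```

Run:
```python
from h import *
st(); f=grab("top"); cv2.imwrite("pics/t1.png",cv2.resize(f["pixels"][110:300,130:420],None,fx=2.7,fy=2.7,interpolation=2)[:,:,::-1])
```

```text
t3.73 grasp [ 0.5525 -0.0786  0.2457] rpy [-179.9    0.   116.8] q [-0.19  0.44  0.31  1.8  -0.16  0.94  0.65] F [-15.3  -8.4  -0.6] w 0.0175
```

Run:
```python
from h import *
s=bot.observe(); g=s["position"]-[0,0,.155]
H=np.array([.7797,.0256]); a0=.43; y0=np.degrees(s["tool_rot"][2]); r=.25
plan([(H[0]-r*np.cos(a),H[1]-r*np.sin(a),g[2],y0+np.degrees(a-a0),0) for a in np.linspace(a0,1.2,13)[1:]])
```

```text
[[[-0.066,-0.001,0.0],[-0.001,0.0,-0.02],0],[[-0.064,0.0,0.0],[0.0,0.0,-0.02],0],[[-0.064,0.0,0.0],[0.0,0.0,-0.02],0],[[-0.064,0.0,0.0],[0.0,0.0,-0.02],0],[[-0.064,0.0,0.0],[0.0,0.0,-0.02],0],[[-0.064,0.0,0.0],[0.0,0.0,-0.02],0],[[-0.064,0.0,0.0],[0.0,0.0,-0.02],0],[[-0.064,0.0,0.0],[0.0,0.0,-0.02],0]]
[[[-0.064,0.0,0.0],[0.0,0.0,-0.02],0],[[-0.064,0.0,0.0],[0.0,0.0,-0.02],0],[[-0.064,0.0,0.0],[0.0,0.0,-0.02],0],[[-0.064,0.0,0.0],[0.0,0.0,-0.02],0]]
```

View pics/t1.png

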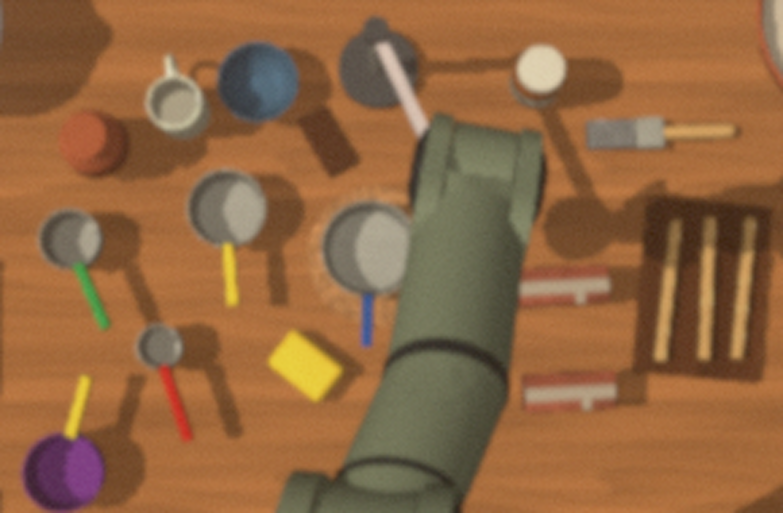

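The picture shows the lamp arm partly swung, its end hidden by the robot arm at about (480,150). The blue pan is now open to view and its handle points down. Next I continue along the arc.

Request:
carry_out:
  targets:
    - [[-0.066, -0.008, 0], [0, 0, -0.02], 0]
    - [[-0.064, 0, 0], [0, 0, -0.02], 0]
    - [[-0.064, 0, 0], [0, 0, -0.02], 0]
    - [[-0.064, 0, 0], [0, 0, -0.02], 0]
    - [[-0.064, 0, 0], [0, 0, -0.02], 0]
    - [[-0.064, 0, 0], [0, 0, -0.02], 0]
    - [[-0.064, 0, 0], [0, 0, -0.02], 0]
    - [[-0.064, 0, 0], [0, 0, -0.02], 0]

```text
clock: 4.78
position: [0.6318, -0.177, 0.4008]
tool_rot: [-3.139, 0.0, 2.543]
force: [-5.3, -7.3, -9.3]
grip_width: 0.0179
```

Request:
carry_out:
  targets:
    - [[-0.064, 0, 0], [0, 0, -0.02], 0]
    - [[-0.064, 0, 0], [0, 0, -0.02], 0]
    - [[-0.064, 0, 0], [0, 0, -0.02], 0]
    - [[-0.064, 0, 0], [0, 0, -0.02], 0]
    - [[0, 0, 0], [0, 0, 0], 0.6]
    - [[0, 0, 0], [0, 0, 0], 0.6]
    - [[0, 0, -0.2], [0, 0, 0], 0.6]
    - [[0, 0, -0.2], [0, 0, 0], 0.6]

```text
clock: 5.78
position: [0.6878, -0.2055, 0.5018]
tool_rot: [3.142, 0.001, 2.794]
force: [-0.5, -0.2, -0.2]
grip_width: 0.0517
```

Run:
```python
from h import *
st(); plan([(.50,-.2,.36,180,.4)])
plan([(.45,.2,.25,180,.4)],start=(.50,-.2,.36,180))
```

```text
t5.78 grasp [ 0.6878 -0.2055  0.3468] rpy [180.    0.  160.1] q [ 0.13  0.62  0.14  1.19 -0.08  1.33  1.49] F [-0.5 -0.2 -0.2] w 0.0517
[[[0.178,-0.059,-0.013],[0.0,0.0,-0.028],0.4],[[0.183,-0.043,-0.013],[0.0,0.0,-0.028],0.4],[[0.186,-0.027,-0.013],[0.0,0.0,-0.028],0.4],[[0.188,-0.011,-0.013],[0.0,0.0,-0.028],0.4]]
[[[0.022,0.178,0.049],[0.0,0.0,0.0],0.4],[[0.022,0.178,0.049],[0.0,0.0,0.0],0.4],[[0.022,0.178,0.049],[0.0,0.0,0.0],0.4],[[0.022,0.178,0.049],[0.0,0.0,0.0],0.4],[[0.022,0.178,0.049],[0.0,0.0,0.0],0.4],[[0.022,0.178,0.049],[0.0,0.0,0.0],0.4],[[0.022,0.178,0.049],[0.0,0.0,0.0],0.4],[[0.022,0.178,0.049],[0.0,0.0,0.0],0.4]]
[[[0.022,0.178,0.049],[0.0,0.0,0.0],0.4]]
```

Run:
```python
from h import *
f=grab("top"); f=dict(f); f["pixels"]=cv2.imread("pics/top0.png")[:,:,::-1].copy()
h=hsv(f); print(h[205:230:2,340].tolist()); print(h[248:264:2,340].tolist())
m=((h[...,0]<8)|(h[...,0]>170)|(h[...,1]<60)).astype(np.uint8)*255; k=np.zeros_like(m); k[205:266,316:362]=1; m=cv2.morphologyEx(m*k,cv2.MORPH_CLOSE,np.ones((3,3)))
n,l,s,c=cv2.connectedComponentsWithStats(m); C=[]
for i in range(1,n):
    if s[i][4]>100:
        p=np.argwhere(l==i)[:,::-1].astype(np.float32); r=cv2.minAreaRect(p); w,d,e=axis(f,p,.05); C.append(w)
        print(s[i],r,w,np.degrees(np.arctan2(d[1],d[0])),e)
print("mid",np.mean(C,0),C[0]-C[1])
f2=grab("top"); 
for b in blobs(f2,"stick",100,(365,170,420,260)): w,d,e=axis(f2,b[2],.026); print(w,np.degrees(np.arctan2(d[1],d[0])),e)
```

```text
[[13, 167, 169], [12, 159, 165], [9, 157, 148], [8, 156, 150], [11, 105, 165], [16, 72, 181], [15, 73, 181], [10, 124, 164], [9, 155, 153], [12, 159, 151], [13, 165, 172], [13, 164, 174], [13, 164, 179]]
[[10, 157, 138], [9, 163, 147], [9, 124, 160], [16, 77, 180], [16, 71, 184], [11, 110, 170], [8, 157, 158], [11, 159, 160]]
  return _methods._mean(a, axis=axis, dtype=dtype,
  ret = ret.dtype.type(ret / rcount)
Traceback (most recent call last):
IndexError: list index out of range
```

Run:
```python
from h import *
f2=grab("top"); f=dict(f2); f["pixels"]=cv2.imread("pics/top0.png")[:,:,::-1].copy()
h=hsv(f); C=[]
for nm,m in (("stripe",(h[...,1]<110)),("all",(h[...,0]<11)|(h[...,0]>170)|(h[...,1]<130))):
  m=m.astype(np.uint8)*255; k=np.zeros_like(m); k[205:266,316:362]=1
  n,l,s,c=cv2.connectedComponentsWithStats(m*k)
  for i in range(1,n):
    if s[i][4]>60:
        p=np.argwhere(l==i)[:,::-1].astype(np.float32); r=cv2.minAreaRect(p); w,d,e=axis(f,p,.05)
        print(nm,s[i],w,ray(f,r[0],.05),np.degrees(np.arctan2(d[1],d[0])),e)
for b in blobs(f2,"stick",100,(365,170,420,260)): w,d,e=axis(f2,b[2],.026); print(w,np.degrees(np.arctan2(d[1],d[0])),e)
```

```text
stripe [322 213  34  10 198] [ 0.47685945 -0.2214092 ] [ 0.47189952 -0.21948906] 91.37992561705993 [0.11841623 0.02420639]
stripe [324 252  35  10 205] [ 0.3366874  -0.22866175] [ 0.33185011 -0.22701519] 91.45971338231057 [0.11836531 0.02386589]
all [321 208  36  16 470] [ 0.47912601 -0.21849892] [ 0.47904908 -0.21964218] 92.70932996923909 [0.12169831 0.04884834]
all [324 247  35  16 475] [ 0.34013882 -0.22564891] [ 0.33964514 -0.22652135] 93.65756837534789 [0.12159452 0.04856187]
[ 0.49397146 -0.44413383] 178.923894780127 [0.45296839 0.19355432]
[ 0.47352023 -0.36105257] 172.52786395618773 [0.18879072 0.0155308 ]
[ 0.4781338  -0.41363461] 176.26766873877074 [0.18786465 0.01574327]
[ 0.47692809 -0.46265456] 173.01939781640442 [0.18564299 0.01584404]
```

Run:
```python
from h import *
plan([(.55,-.30,.34,80,.45),(.4735,-.361,.12,-7.5,.45)])
```

```text
[[[0.043,-0.06,0.005],[0.0,0.0,0.049],0.45],[[0.034,-0.066,0.005],[0.0,0.0,0.049],0.45],[[0.023,-0.071,0.005],[0.0,0.0,0.049],0.45],[[0.012,-0.073,0.005],[0.0,0.0,0.049],0.45],[[0.0,-0.074,0.005],[0.0,0.0,0.049],0.45],[[-0.011,-0.073,0.005],[0.0,0.0,0.049],0.45],[[-0.022,-0.071,0.005],[0.0,0.0,0.049],0.45],[[-0.033,-0.066,0.005],[0.0,0.0,0.049],0.45]]
[[[-0.043,-0.061,0.005],[0.0,0.0,0.049],0.45],[[-0.029,-0.026,0.088],[0.0,0.0,0.049],0.45],[[-0.033,-0.021,0.088],[0.0,0.0,0.049],0.45],[[-0.036,-0.016,0.088],[0.0,0.0,0.049],0.45],[[-0.038,-0.01,0.088],[0.0,0.0,0.049],0.45],[[-0.039,-0.004,0.088],[0.0,0.0,0.049],0.45],[[-0.039,0.002,0.088],[0.0,0.0,0.049],0.45],[[-0.038,0.008,0.088],[0.0,0.0,0.049],0.45]]
[[[-0.037,0.013,0.088],[0.0,0.0,0.049],0.45],[[-0.034,0.019,0.088],[0.0,0.0,0.049],0.45],[[-0.031,0.024,0.088],[0.0,0.0,0.049],0.45]]
```

Request:
carry_out:
  targets:
    - [[0.043, -0.06, 0.005], [0, 0, 0.049], 0.45]
    - [[0.034, -0.066, 0.005], [0, 0, 0.049], 0.45]
    - [[0.023, -0.071, 0.005], [0, 0, 0.049], 0.45]
    - [[0.012, -0.073, 0.005], [0, 0, 0.049], 0.45]
    - [[0, -0.074, 0.005], [0, 0, 0.049], 0.45]
    - [[-0.011, -0.073, 0.005], [0, 0, 0.049], 0.45]
    - [[-0.022, -0.071, 0.005], [0, 0, 0.049], 0.45]
    - [[-0.033, -0.066, 0.005], [0, 0, 0.049], 0.45]

```text
clock: 6.88
position: [0.5654, -0.2898, 0.4904]
tool_rot: [3.14, -0.0, 1.557]
force: [0.3, 0.4, 1.2]
grip_width: 0.0382
```

Request:
carry_out:
  targets:
    - [[-0.043, -0.061, 0.005], [0, 0, 0.049], 0.45]
    - [[-0.029, -0.026, 0.088], [0, 0, 0.049], 0.45]
    - [[-0.033, -0.021, 0.088], [0, 0, 0.049], 0.45]
    - [[-0.036, -0.016, 0.088], [0, 0, 0.049], 0.45]
    - [[-0.038, -0.01, 0.088], [0, 0, 0.049], 0.45]
    - [[-0.039, -0.004, 0.088], [0, 0, 0.049], 0.45]
    - [[-0.039, 0.002, 0.088], [0, 0, 0.049], 0.45]
    - [[-0.038, 0.008, 0.088], [0, 0, 0.049], 0.45]

```text
clock: 7.88
position: [0.4978, -0.3437, 0.3344]
tool_rot: [3.141, -0.002, 0.326]
force: [0.7, -0.5, 0.1]
grip_width: 0.0384
```

Request:
carry_out:
  targets:
    - [[-0.037, 0.013, 0.088], [0, 0, 0.049], 0.45]
    - [[-0.034, 0.019, 0.088], [0, 0, 0.049], 0.45]
    - [[-0.031, 0.024, 0.088], [0, 0, 0.049], 0.45]
    - [[0, 0, 0], [0, 0, 0], 0.45]

```text
clock: 8.38
position: [0.4747, -0.3621, 0.2678]
tool_rot: [-3.141, 0.001, -0.131]
force: [0.2, 0.5, 0.7]
grip_width: 0.0384
```

Run:
```python
from h import *
st()
plan([(.4735,-.361,.09,-7.5,.45),(.4735,-.361,.034,-7.5,.45,2)])
plan([(.4735,-.361,.13,-7.5,0),(.407,-.1845,.13,3,0),(.407,-.1845,.079,3,0,3)],start=(.4735,-.361,.034,-7.5))
```

```text
t8.38 grasp [ 0.4747 -0.3621  0.1128] rpy [-1.8e+02  1.0e-01 -7.5e+00] q [ 0.09  0.79  0.72  1.81 -0.7   0.82 -0.54] F [0.2 0.5 0.7] w 0.0384
[[[-0.005,-0.004,0.091],[0.0,0.0,0.0],0.45],[[0.0,0.0,0.112],[0.0,0.0,0.0],0.45],[[0.0,0.0,0.112],[0.0,0.0,0.0],0.45]]
[[[0.0,0.0,-0.192],[0.0,0.0,0.0],0],[[0.0,0.0,-0.192],[0.0,0.0,0.0],0],[[-0.089,-0.166,0.0],[0.0,0.0,-0.015],0],[[-0.081,-0.17,0.0],[0.0,0.0,-0.015],0],[[-0.073,-0.174,0.0],[0.0,0.0,-0.015],0],[[-0.065,-0.177,0.0],[0.0,0.0,-0.015],0],[[0.0,0.0,0.068],[0.0,0.0,0.0],0],[[0.0,0.0,0.068],[0.0,0.0,0.0],0]]
[[[0.0,0.0,0.068],[0.0,0.0,0.0],0]]
```

```bash
python3 - <<'E'
s=open("h.py").read()
a=s.index("        d=(q-p)/n"); b=s.index("    for i in range(0,len(rows),8)")
s=s[:a]+'''        rv0=Rn.from_rotvec(R.apply(rv)/n,degrees=True); p0,R0=p.copy(),R
        for i in range(1,n+1):
            Ri=Rn.from_rotvec(R0.apply(rv)*i/n,degrees=True)*R0; pi=p0+(q-p0)*i/n
            t=np.round(R.inv().apply(pi-p)/.25,3)+0; a=np.round((R.inv()*Ri).as_rotvec(degrees=True)/180,3)+0
            p=p+R.apply(t*.25); R=R*Rn.from_rotvec(a*180,degrees=True); rows.append([t.tolist(),a.tolist(),w[4]])
'''+s[b:]
s=s.replace("        rv0=Rn.from_rotvec(R.apply(rv)/n,degrees=True); p0","        p0")
open("h.py","w").write(s)
E
python3 - <<'E'
from h import *
plan([(.4735,-.361,.09,-7.5,.45),(.4735,-.361,.034,-7.5,.45,2)])
plan([(.4735,-.361,.13,-7.5,0),(.407,-.1845,.13,3,0),(.407,-.1845,.09,3,0)],start=(.4735,-.361,.034,-7.5))
E
```

```text
[[[-0.005,-0.004,0.091],[0.0,0.0,0.0],0.45],[[0.0,0.0,0.112],[0.0,0.0,0.0],0.45],[[0.0,0.0,0.112],[0.0,0.0,0.0],0.45]]
[[[0.0,0.0,-0.192],[0.0,0.0,0.0],0],[[0.0,0.0,-0.192],[0.0,0.0,0.0],0],[[-0.089,-0.166,0.0],[0.0,0.0,-0.015],0],[[-0.081,-0.171,0.0],[0.0,0.0,-0.014],0],[[-0.073,-0.173,0.0],[0.0,0.0,-0.015],0],[[-0.066,-0.177,0.0],[0.0,0.0,-0.014],0],[[0.0,0.0,0.16],[0.0,0.0,0.0],0]]
```

Request:
carry_out:
  targets:
    - [[-0.005, -0.004, 0.091], [0, 0, 0], 0.45]
    - [[0, 0, 0.112], [0, 0, 0], 0.45]
    - [[0, 0, 0.112], [0, 0, 0], 0.45]
    - [[0, 0, 0], [0, 0, 0], 0]
    - [[0, 0, 0], [0, 0, 0], 0]
    - [[0, 0, 0], [0, 0, 0], 0]
    - [[0, 0, 0], [0, 0, 0], 0]
  force: 30

```text
clock: 9.25
position: [0.4743, -0.3615, 0.1905]
tool_rot: [3.141, -0.002, -0.131]
force: [-1.1, 1.8, 10.7]
grip_width: 0.0131
```

Request:
carry_out:
  targets:
    - [[0, 0, -0.1], [0, 0, 0], 0]
    - [[0, 0, -0.192], [0, 0, 0], 0]
    - [[0, 0, -0.092], [0, 0, 0], 0]
    - [[0, 0, 0], [0, 0, 0], 0]

```text
clock: 9.75
position: [0.4743, -0.3615, 0.2872]
tool_rot: [3.141, -0.003, -0.131]
force: [-0.3, 0.5, -0.3]
grip_width: 0.0131
```

Run:
```python
from h import *
st()
plan([(.407,-.1845,.13,3,0),(.407,-.1845,.09,3,0)])
a,b=grab("side")["pixels"],grab("top")["pixels"]
cv2.imwrite("pics/s1.png",np.hstack([a[230:420,180:400],b[150:340,300:440]]).repeat(2,0).repeat(2,1)[:,:,::-1])
```

```text
t9.75 grasp [ 0.4743 -0.3615  0.1322] rpy [179.9  -0.2  -7.5] q [ 0.07  0.77  0.75  1.8  -0.68  0.85 -0.55] F [-0.3  0.5 -0.3] w 0.0131
[[[-0.09,-0.167,0.002],[0.0,0.0,-0.015],0],[[-0.082,-0.17,0.002],[0.0,0.0,-0.014],0],[[-0.074,-0.175,0.001],[0.0,-0.001,-0.015],0],[[-0.066,-0.177,0.002],[0.0,0.0,-0.014],0],[[0.0,0.0,0.16],[0.0,0.0,0.0],0]]
```

View pics/s1.png

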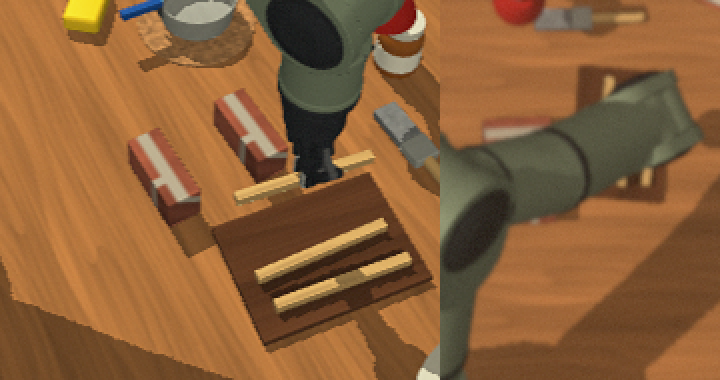

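The stick is held level in the gripper, and the other two lie undisturbed on the board. I'm moving it to the bricks.

Request:
carry_out:
  targets:
    - [[-0.09, -0.167, 0.002], [0, 0, -0.015], 0]
    - [[-0.082, -0.17, 0.002], [0, 0, -0.014], 0]
    - [[-0.074, -0.175, 0.001], [0, 0, -0.015], 0]
    - [[-0.066, -0.177, 0.002], [0, 0, -0.014], 0]
    - [[0, 0, 0.13], [0, 0, 0], 0]
    - [[0, 0, 0.04], [0, 0, 0], 0]
    - [[0, 0, 0], [0, 0, 0], 0]

```text
clock: 10.72
position: [0.4063, -0.1851, 0.2406]
tool_rot: [3.142, 0.002, 0.05]
force: [0.2, 0.1, -0.2]
grip_width: 0.0129
```

Run:
```python
from h import *
st()
plan([(.407,-.1845,.0795,3,0)])
s=(.407,-.1845,.0795,3)
plan([(.407,-.1845,.12,3,.3),(.478,-.4135,.12,-3.7,.45),(.478,-.4135,.09,-3.7,.45),(.478,-.4135,.0355,-3.7,.45,2)],start=s)
plan([(.478,-.4135,.13,-3.7,0,3),(.409,-.2225,.13,3,0),(.409,-.2225,.09,3,0)],start=(.478,-.4135,.0355,-3.7))
```

```text
t10.72 grasp [ 0.4063 -0.1851  0.0856] rpy [1.8e+02 1.0e-01 2.8e+00] q [-0.16  0.64  0.62  2.2  -0.76  0.53 -0.47] F [ 0.2  0.1 -0.2] w 0.0129
[[[0.003,-0.002,0.024],[0.0,0.0,-0.001],0]]
[[[0.0,0.0,-0.162],[0.0,0.0,0.0],0.3],[[0.047,0.186,0.0],[0.0,0.0,0.007],0.45],[[0.051,0.185,0.0],[0.0,0.0,0.008],0.45],[[0.056,0.183,0.0],[0.0,0.0,0.007],0.45],[[0.06,0.182,0.0],[0.0,0.0,0.008],0.45],[[0.064,0.181,0.0],[0.0,0.0,0.007],0.45],[[0.0,0.0,0.12],[0.0,0.0,0.0],0.45],[[0.0,0.0,0.109],[0.0,0.0,0.0],0.45]]
[[[0.0,0.0,0.109],[0.0,0.0,0.0],0.45]]
[[[0.0,0.0,-0.126],[0.0,0.0,0.0],0],[[0.0,0.0,-0.126],[0.0,0.0,0.0],0],[[0.0,0.0,-0.126],[0.0,0.0,0.0],0],[[-0.065,-0.149,0.0],[0.0,0.0,-0.007],0],[[-0.062,-0.15,0.0],[0.0,0.0,-0.008],0],[[-0.057,-0.152,0.0],[0.0,0.0,-0.007],0],[[-0.055,-0.153,0.0],[0.0,0.0,-0.008],0],[[-0.051,-0.154,0.0],[0.0,0.0,-0.007],0]]
[[[0.0,0.0,0.16],[0.0,0.0,0.0],0]]
```

Request:
carry_out:
  targets:
    - [[0.003, -0.002, 0.024], [0, 0, -0.001], 0]
    - [[0, 0, 0], [0, 0, 0], 0.3]
    - [[0, 0, 0], [0, 0, 0], 0.3]
    - [[0, 0, -0.162], [0, 0, 0], 0.3]
    - [[0.047, 0.186, 0], [0, 0, 0.007], 0.45]
    - [[0.051, 0.185, 0], [0, 0, 0.008], 0.45]

```text
clock: 11.48
position: [0.4368, -0.2758, 0.2763]
tool_rot: [3.142, -0.001, 0.009]
force: [0.5, -0.1, 0.1]
grip_width: 0.0382
```

Request:
carry_out:
  targets:
    - [[0.056, 0.183, 0], [0, 0, 0.007], 0.45]
    - [[0.06, 0.182, 0], [0, 0, 0.008], 0.45]
    - [[0.064, 0.181, 0], [0, 0, 0.007], 0.45]
    - [[0, 0, 0.12], [0, 0, 0], 0.45]
    - [[0, 0, 0], [0, 0, 0], 0.45]

```text
clock: 12.1
position: [0.4781, -0.4123, 0.244]
tool_rot: [-3.14, 0.003, -0.062]
force: [-0.6, 0.1, 0.5]
grip_width: 0.0385
```

Run:
```python
from h import *
st()
plan([(.478,-.4135,.0355,-3.7,.45,3)])
f=grab("side")
for b in blobs(f,"stick",60,(230,270,345,380)): print(b[0],b[1])
```

```text
t12.10 grasp [ 0.4781 -0.4123  0.089 ] rpy [-179.9    0.2   -3.6] q [ 0.19  0.86  0.68  1.72 -0.7   0.83 -0.43] F [-0.6  0.1  0.5] w 0.0385
[[[0.0,0.002,0.071],[0.0,0.0,0.0],0.45],[[0.0,0.001,0.072],[0.0,0.001,0.0],0.45],[[0.0,0.002,0.071],[-0.001,0.0,0.001],0.45]]
[264.31946755 321.38361989] [ 230  270  104  110 5409]
[309.36764706 297.41176471] [300 286  19  22  68]
[280.22120658 303.30895795] [264 289  34  29 547]
[295.82820097 329.07455429] [280 314  36  29 617]
[325.72139303 359.79104478] [307 351  38  19 201]
[333.18852459 375.45081967] [317 370  28  10 122]
```

Request:
carry_out:
  targets:
    - [[0, 0.002, 0.071], [0, 0, 0], 0.45]
    - [[0, 0.001, 0.072], [0, 0, 0], 0.45]
    - [[0, 0.002, 0.071], [0, 0, 0], 0.45]
    - [[0, 0, 0], [0, 0, 0], 0]
    - [[0, 0, 0], [0, 0, 0], 0]
    - [[0, 0, 0], [0, 0, 0], 0]
    - [[0, 0, 0], [0, 0, 0], 0]
  force: 30

```text
clock: 13.02
position: [0.4787, -0.4139, 0.1924]
tool_rot: [3.141, -0.001, -0.062]
force: [0.0, 0.0, -0.1]
grip_width: 0.0124
```

Request:
carry_out:
  targets:
    - [[0, 0, -0.126], [0, 0, 0], 0]
    - [[0, 0, -0.126], [0, 0, 0], 0]
    - [[0, 0, -0.126], [0, 0, 0], 0]
    - [[-0.065, -0.149, 0], [0, 0, -0.007], 0]
    - [[-0.062, -0.15, 0], [0, 0, -0.008], 0]
    - [[-0.057, -0.152, 0], [0, 0, -0.007], 0]
    - [[-0.055, -0.153, 0], [0, 0, -0.008], 0]
    - [[-0.051, -0.154, 0], [0, 0, -0.007], 0]

```text
clock: 14.02
position: [0.4085, -0.222, 0.2867]
tool_rot: [3.142, -0.001, 0.055]
force: [0.8, 0.6, -0.7]
grip_width: 0.0125
```

Request:
carry_out:
  targets:
    - [[0, 0, 0.13], [0, 0, 0], 0]
    - [[0, 0, 0], [0, 0, 0], 0]

```text
clock: 14.28
position: [0.4087, -0.2229, 0.2533]
tool_rot: [-3.141, 0.002, 0.054]
force: [-0.3, -1.0, 0.3]
grip_width: 0.0127
```

Run:
```python
from h import *
st()
plan([(.409,-.2225,.0795,3,0)])
plan([(.409,-.2225,.12,3,.3),(.477,-.4625,.12,-7,.45),(.477,-.4625,.09,-7,.45)],start=(.409,-.2225,.0795,3))
f=grab("side"); cv2.imwrite("pics/s2.png",f["pixels"][230:400,180:400].repeat(3,0).repeat(3,1)[:,:,::-1])
```

```text
t14.28 grasp [ 0.4087 -0.2229  0.0983] rpy [-1.799e+02  1.000e-01  3.100e+00] q [-0.11  0.64  0.66  2.15 -0.72  0.58 -0.43] F [-0.3 -1.   0.3] w 0.0127
[[[0.001,-0.001,0.075],[0.0,0.001,0.001],0]]
[[[0.0,0.0,-0.162],[0.0,0.0,0.0],0.3],[[0.044,0.195,0.0],[0.0,0.0,0.011],0.45],[[0.051,0.193,0.0],[0.0,0.0,0.011],0.45],[[0.058,0.191,0.0],[0.0,0.0,0.011],0.45],[[0.064,0.189,0.0],[0.0,0.0,0.011],0.45],[[0.071,0.186,0.0],[0.0,0.0,0.012],0.45],[[0.0,0.0,0.12],[0.0,0.0,0.0],0.45]]
```

View pics/s2.png

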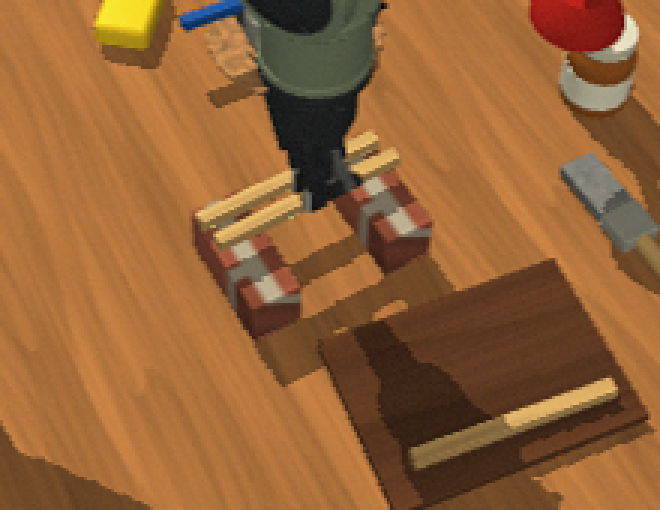

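The first stick rests on both bricks, the second is held just above them, and the third is still on the board at (515,420).

Request:
carry_out:
  targets:
    - [[0.001, -0.001, 0.068], [0, 0, 0], 0]
    - [[0, 0, 0], [0, 0, 0], 0.3]
    - [[0, 0, 0], [0, 0, 0], 0.3]
    - [[0, 0, -0.162], [0, 0, 0], 0.3]
    - [[0.044, 0.195, 0], [0, 0, 0.011], 0.45]
    - [[0.051, 0.193, 0], [0, 0, 0.011], 0.45]

```text
clock: 15.08
position: [0.4375, -0.3198, 0.279]
tool_rot: [3.141, -0.002, -0.014]
force: [0.9, 0.6, -0.1]
grip_width: 0.0385
```

Request:
carry_out:
  targets:
    - [[0.058, 0.191, 0], [0, 0, 0.011], 0.45]
    - [[0.064, 0.189, 0], [0, 0, 0.011], 0.45]
    - [[0.071, 0.186, 0], [0, 0, 0.012], 0.45]
    - [[0, 0, 0.12], [0, 0, 0], 0.45]
    - [[0, 0, 0], [0, 0, 0], 0.45]

```text
clock: 15.7
position: [0.4772, -0.4626, 0.2466]
tool_rot: [-3.14, 0.003, -0.122]
force: [-1.5, 0.2, 0.6]
grip_width: 0.0385
```

Run:
```python
from h import *
st()
plan([(.477,-.4625,.0355,-7,.45,3)])
plan([(.477,-.4625,.13,-7,0,3),(.411,-.2604,.13,3,0),(.411,-.2604,.097,3,0)],start=(.477,-.4625,.0355,-7))
```

```text
t15.70 grasp [ 0.4772 -0.4626  0.0916] rpy [-179.9    0.2   -7. ] q [ 0.27  0.9   0.7   1.62 -0.71  0.89 -0.45] F [-1.5  0.2  0.6] w 0.0385
[[[0.0,0.0,0.075],[0.0,0.0,0.0],0.45],[[0.0,0.0,0.074],[0.0,0.001,0.0],0.45],[[-0.001,0.0,0.075],[0.0,0.0,0.0],0.45]]
[[[0.0,0.0,-0.126],[0.0,0.0,0.0],0],[[0.0,0.0,-0.126],[0.0,0.0,0.0],0],[[0.0,0.0,-0.126],[0.0,0.0,0.0],0],[[-0.072,-0.154,0.0],[0.0,0.0,-0.011],0],[[-0.067,-0.156,0.0],[0.0,0.0,-0.011],0],[[-0.061,-0.159,0.0],[0.0,0.0,-0.011],0],[[-0.056,-0.161,0.0],[0.0,0.0,-0.011],0],[[-0.05,-0.162,0.0],[0.0,0.0,-0.012],0]]
[[[0.0,0.0,0.132],[0.0,0.0,0.0],0]]
```

Request:
carry_out:
  targets:
    - [[0, 0, 0.075], [0, 0, 0], 0.45]
    - [[0, 0, 0.074], [0, 0, 0], 0.45]
    - [[-0.001, 0, 0.075], [0, 0, 0], 0.45]
    - [[0, 0, 0], [0, 0, 0], 0]
    - [[0, 0, 0], [0, 0, 0], 0]
    - [[0, 0, 0], [0, 0, 0], 0]
    - [[0, 0, 0], [0, 0, 0], 0]
  force: 30

```text
clock: 16.58
position: [0.4776, -0.4628, 0.1919]
tool_rot: [3.141, -0.001, -0.122]
force: [0.9, -0.2, -0.6]
grip_width: 0.013
```

Request:
carry_out:
  targets:
    - [[0, 0, -0.126], [0, 0, 0], 0]
    - [[0, 0, -0.126], [0, 0, 0], 0]
    - [[0, 0, -0.126], [0, 0, 0], 0]
    - [[-0.072, -0.154, 0], [0, 0, -0.011], 0]
    - [[-0.067, -0.156, 0], [0, 0, -0.011], 0]
    - [[-0.061, -0.159, 0], [0, 0, -0.011], 0]
    - [[-0.056, -0.161, 0], [0, 0, -0.011], 0]
    - [[-0.05, -0.162, 0], [0, 0, -0.012], 0]

```text
clock: 17.58
position: [0.4109, -0.2595, 0.2862]
tool_rot: [3.142, -0.001, 0.055]
force: [0.8, -0.9, -0.4]
grip_width: 0.0127
```

Request:
carry_out:
  targets:
    - [[0, 0, 0.132], [0, 0, 0], 0]
    - [[0, 0, 0], [0, 0, 0], 0]

```text
clock: 17.82
position: [0.4112, -0.2604, 0.2523]
tool_rot: [-3.141, 0.002, 0.055]
force: [-0.0, 0.5, 0.5]
grip_width: 0.0129
```

Run:
```python
from h import *
st()
plan([(.411,-.2604,.0815,3,0)])
plan([(.411,-.2604,.16,3,.3),(.42,0.0,.25,3,.5)],start=(.411,-.2604,.0815,3))
```

```text
t17.82 grasp [ 0.4112 -0.2604  0.0973] rpy [-1.799e+02  1.000e-01  3.100e+00] q [-0.03  0.67  0.66  2.1  -0.72  0.61 -0.38] F [-0.   0.5  0.5] w 0.0129
[[[-0.001,0.0,0.063],[0.0,0.0,0.001],0]]
[[[0.0,0.0,-0.157],[0.0,0.0,0.0],0.3],[[0.0,0.0,-0.157],[0.0,0.0,0.0],0.3],[[0.015,-0.173,-0.06],[0.0,0.0,0.0],0.5],[[0.015,-0.173,-0.06],[0.0,0.0,0.0],0.5],[[0.015,-0.173,-0.06],[0.0,0.0,0.0],0.5],[[0.015,-0.173,-0.06],[0.0,0.0,0.0],0.5],[[0.015,-0.173,-0.06],[0.0,0.0,0.0],0.5],[[0.015,-0.173,-0.06],[0.0,0.0,0.0],0.5]]
```

Request:
carry_out:
  targets:
    - [[-0.001, 0, 0.064], [0, 0, 0], 0]
    - [[0, 0, 0], [0, 0, 0], 0.3]
    - [[0, 0, 0], [0, 0, 0], 0.3]
    - [[0, 0, -0.157], [0, 0, 0], 0.3]
    - [[0, 0, -0.157], [0, 0, 0], 0.3]
    - [[0.015, -0.173, -0.06], [0, 0, 0], 0.5]
    - [[0.015, -0.173, -0.06], [0, 0, 0], 0.5]
    - [[0.015, -0.173, -0.06], [0, 0, 0], 0.5]

```text
clock: 18.82
position: [0.4153, -0.1295, 0.3613]
tool_rot: [-3.141, -0.001, 0.054]
force: [-0.0, 0.4, -0.1]
grip_width: 0.0428
```

Request:
carry_out:
  targets:
    - [[0, -0.2, -0.06], [0, 0, 0], 0.5]
    - [[-0.05, -0.2, -0.06], [0, 0, 0], 0.5]
    - [[-0.1, -0.173, -0.06], [0, 0, 0], 0.5]
    - [[-0.1, -0.1, 0], [0, 0, 0], 0.5]
    - [[0, 0, 0], [0, 0, 0], 0.5]

```text
clock: 19.45
position: [0.3594, 0.0065, 0.3973]
tool_rot: [3.141, -0.002, 0.059]
force: [-0.4, -0.5, 0.4]
grip_width: 0.0428
```

Run:
```python
from h import *
st()
a=grab("top")["pixels"]; b=grab("side")["pixels"]
im=np.hstack([a[130:310,130:420],b[180:360,140:380]])
cv2.imwrite("pics/t2.png",cv2.resize(im,None,fx=1.5,fy=1.5,interpolation=2)[:,:,::-1])
```

```text
t19.45 grasp [0.3594 0.0065 0.2423] rpy [ 1.8e+02 -1.0e-01  3.4e+00] q [-1.22  0.24  1.22  2.28 -0.31  0.8  -1.29] F [-0.4 -0.5  0.4] w 0.0428
```

View pics/t2.png

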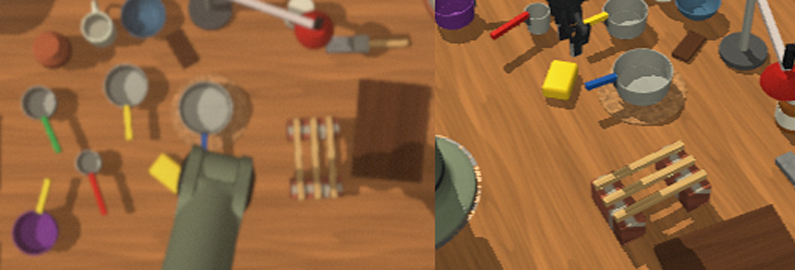

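Three sticks lie across the bricks, the lamp is well to the right, and all the pans are where they were. Next I measure the pans precisely.

```bash
cat >> h.py <<'E'
PANS={"b":("yellow",.053,(185,160,240,235)),"c":("green",.041,(135,180,180,240)),"d":("red",.030,(175,220,215,280))}
def pan(f,col,rr,roi,z0=0,smax=75):
    h=hsv(f); x0,y0,x1,y1=roi
    bl=[b for b in blobs(f,col,12,roi)]; b=max(bl,key=lambda b:b[1][4])
    c,d,e=axis(f,b[2],z0+.064)
    m=np.zeros(h.shape[:2],np.uint8); m[y0:y1,x0:x1]=(h[y0:y1,x0:x1,1]<smax)*255
    n,l,s,cc=cv2.connectedComponentsWithStats(m); i=1+np.argmax(s[1:,4])
    cs,_=cv2.findContours((l==i).astype(np.uint8),cv2.RETR_EXTERNAL,cv2.CHAIN_APPROX_NONE)
    hull=cv2.convexHull(max(cs,key=len))[:,0]; pe,ra=cv2.minEnclosingCircle(hull.astype(np.float32)); w=ray(f,pe,z0+.05)
    w2=np.array([ray(f,p,z0+.05) for p in np.argwhere(l==i)[:,::-1]]).mean(0)
    if d@(c-w2)<0: d=-d
    w3=c-d*(rr+.13)/2
    v=c-(w+w2)/2
    print(col,"circ",np.round(w,4),"cen",np.round(w2,4),"handle",np.round(w3,4),"ang circ %.1f bar %.1f"%(np.degrees(np.arctan2(v[1],v[0]))%360,np.degrees(np.arctan2(d[1],d[0]))%360),"len",np.round(e,3),"hc",np.round(c,4),np.round(np.linalg.norm(v),4))
E
python3 - <<'E'
from h import *
f=grab("top")
RNG["red"]=((0,190,60),(6,255,255))
for k,(c,r,roi) in PANS.items(): pan(f,c,r,roi)
pan(f,"blue",.065,(240,170,300,250),.004)
g=grab("side"); b=max(blobs(g,"blue",12,(220,215,265,250)),key=lambda b:b[1][4]); c,d,e=axis(g,b[2],.064); print("side blue",c,np.degrees(np.arctan2(d[1],d[0])),e)
E
```

```text
yellow circ [0.5837 0.2254] cen [0.5838 0.225 ] handle [0.5857 0.2287] ang circ 183.1 bar 185.2 len [0.076 0.011] hc [0.4946 0.2203] 0.0893
green circ [0.5431 0.4311] cen [0.5429 0.4305] handle [0.5461 0.4356] ang circ 201.9 bar 204.1 len [0.087 0.009] hc [0.4681 0.4007] 0.0807
red circ [0.4    0.3117] cen [0.4018 0.3118] handle [0.399  0.3156] ang circ 196.8 bar 199.8 len [0.095 0.013] hc [0.3237 0.2885] 0.0806Traceback (most recent call last):
  File "<stdin>", line 5, in <module>
  File "h.py", line 42, in pan
    bl=[b for b in blobs(f,col,12,roi)]; b=max(bl,key=lambda b:b[1][4])
                                           ~~~^^^^^^^^^^^^^^^^^^^^^^^^^
ValueError: max() iterable argument is empty
```

Run:
```python
from h import *
plan([(.44,.17,.20,4,.5),(.485,.2195,.12,4,.5)])
```

```text
[[[0.088,-0.161,0.042],[0.0,0.0,-0.001],0.5],[[0.088,-0.161,0.043],[0.0,0.0,-0.002],0.5],[[0.09,-0.161,0.042],[0.001,-0.001,-0.001],0.5],[[0.09,-0.16,0.043],[0.0,0.0,-0.001],0.5],[[0.064,-0.062,0.107],[0.0,0.0,0.0],0.5],[[0.065,-0.061,0.106],[0.0,0.0,0.0],0.5],[[0.064,-0.062,0.107],[0.0,0.0,0.0],0.5]]
```

Request:
carry_out:
  targets:
    - [[0.088, -0.161, 0.042], [0, 0, -0.001], 0.5]
    - [[0.088, -0.161, 0.043], [0, 0, -0.002], 0.5]
    - [[0.09, -0.161, 0.042], [0, 0, -0.001], 0.5]
    - [[0.09, -0.16, 0.043], [0, 0, -0.001], 0.5]
    - [[0.064, -0.062, 0.107], [0, 0, 0], 0.5]
    - [[0.065, -0.061, 0.106], [0, 0, 0], 0.5]
    - [[0.064, -0.062, 0.107], [0, 0, 0], 0.5]
    - [[0, 0, 0], [0, 0, 0], 0.5]

```text
clock: 20.6
position: [0.4859, 0.2188, 0.2724]
tool_rot: [3.137, -0.0, 0.068]
force: [-0.1, 0.2, 0.8]
grip_width: 0.0428
```

Run:
```python
from h import *
st(); f=grab("top"); cv2.imwrite("pics/t3.png",f["pixels"][:,:,::-1])
RNG["blue"]=((98,80,40),(128,255,255))
pan(f,"blue",.065,(240,170,300,250),.004)
plan([(.485,.2195,.058,4,.5,3)])
```

```text
t20.60 grasp [0.4859 0.2188 0.1174] rpy [179.7  -0.    3.9] q [-1.07  0.73  0.78  1.98 -0.74  0.75 -1.34] F [-0.1  0.2  0.8] w 0.0428
blue circ [0.4937 0.0373] cen [0.5252 0.0366] handle [0.5303 0.0395] ang circ 177.3 bar 179.4 len [0.061 0.006] hc [0.4328 0.0406] 0.0767
[[[-0.001,-0.002,0.081],[0.0,0.0,0.0],0.5],[[-0.001,-0.002,0.081],[0.001,0.0,0.0],0.5],[[0.0,-0.002,0.08],[0.0,0.0,-0.001],0.5]]
```

Request:
carry_out:
  targets:
    - [[-0.001, -0.002, 0.081], [0, 0, 0], 0.5]
    - [[-0.001, -0.002, 0.081], [0, 0, 0], 0.5]
    - [[0, -0.002, 0.075], [0, 0, 0], 0.5]
    - [[0, 0, 0], [0, 0, 0], 0]
    - [[0, 0, 0], [0, 0, 0], 0]
    - [[0, 0, 0], [0, 0, 0], 0]
    - [[0, 0, 0], [0, 0, 0], 0]
  force: 60

```text
clock: 21.52
position: [0.4842, 0.2212, 0.2156]
tool_rot: [3.139, -0.003, 0.07]
force: [0.5, -0.4, -0.9]
grip_width: 0.0129
```

Run:
```python
from h import *
st(); f=dict(grab("top")); f["pixels"]=cv2.imread("pics/t3.png")[:,:,::-1].copy(); h=hsv(f)
roi=h[175:235,235:305]
for s in (40,55,75):
    m=np.zeros(h.shape[:2],np.uint8); m[175:235,235:305]=(roi[...,1]<s)*255
    m=cv2.morphologyEx(m,cv2.MORPH_OPEN,np.ones((3,3)))
    n,l,st_,c=cv2.connectedComponentsWithStats(m); i=1+np.argmax(st_[1:,4]); p=np.argwhere(l==i)[:,::-1].astype(np.float32)
    ce,r=cv2.minEnclosingCircle(p); x,y,w,hh=st_[i][:4]; print(s,st_[i],ce,r,ray(f,ce,.054),"bbox c",ray(f,(x+w/2-.5,y+hh/2-.5),.054),"cen",ray(f,c[i],.054))
b=max(blobs(f,"blue",10,(240,210,300,250)),key=lambda b:b[1][4]); print(b[0],b[1])
cv2.imwrite("pics/a.png",cv2.resize(np.hstack([f["pixels"][170:250,230:310],grab("side")["pixels"][200:280,225:305]]),None,fx=5,fy=5,interpolation=0)[:,:,::-1])
```

```text
t21.52 grasp [0.4842 0.2212 0.0606] rpy [179.9  -0.2   4. ] q [-1.01  0.8   0.67  2.   -0.84  0.64 -1.27] F [ 0.5 -0.4 -0.9] w 0.0129Traceback (most recent call last):
  File "<stdin>", line 7, in <module>
    return _wrapfunc(a, 'argmax', axis=axis, out=out, **kwds)
    return bound(*args, **kwds)
ValueError: attempt to get argmax of an empty sequence
```

Run:
```python
from h import *
f=dict(grab("top")); f["pixels"]=cv2.imread("pics/t3.png")[:,:,::-1].copy(); h=hsv(f)
print(h[176:246:2,267,:].tolist())
for s in (65,80,95):
    m=np.zeros(h.shape[:2],np.uint8); m[175:240,235:305]=(h[175:240,235:305,1]<s)*255
    n,l,q,c=cv2.connectedComponentsWithStats(m)
    i=1+np.argmax(q[1:,4]); p=np.argwhere(l==i)[:,::-1].astype(np.float32)
    ce,r=cv2.minEnclosingCircle(p); print(s,q[i],np.round(ce,1),r,ray(f,ce,.054),"cen",ray(f,c[i],.054))
cv2.imwrite("pics/a.png",cv2.resize(np.hstack([f["pixels"][170:250,230:310],grab("side")["pixels"][200:280,225:305]]),None,fx=5,fy=5,interpolation=0)[:,:,::-1])
```

```text
[[13, 162, 187], [13, 159, 178], [13, 149, 178], [14, 137, 180], [14, 99, 152], [18, 60, 106], [20, 46, 117], [21, 44, 164], [21, 45, 182], [22, 41, 181], [22, 44, 180], [21, 41, 180], [21, 42, 178], [22, 46, 179], [22, 41, 156], [21, 46, 128], [19, 45, 125], [19, 44, 122], [19, 49, 125], [20, 50, 123], [18, 49, 120], [13, 25, 90], [129, 59, 90], [134, 49, 109], [126, 64, 128], [128, 63, 133], [128, 62, 132], [128, 70, 128], [136, 59, 129], [144, 56, 124], [151, 50, 123], [6, 99, 152], [13, 162, 173], [13, 158, 174], [13, 161, 173]]
65 [250 186  34  45 898] [267.  207.8] 22.383872985839844 [0.50688436 0.03548929] cen [0.52707815 0.03650114]
80 [250 185  34  54 987] [266.5 211.4] 26.674123764038086 [0.49394861 0.03728209] cen [0.52473394 0.03664506]
95 [ 249  184   36   55 1063] [266. 211.] 27.074071884155273 [0.49553507 0.03906057] cen [0.52326629 0.03678048]
```

View pics/a.png

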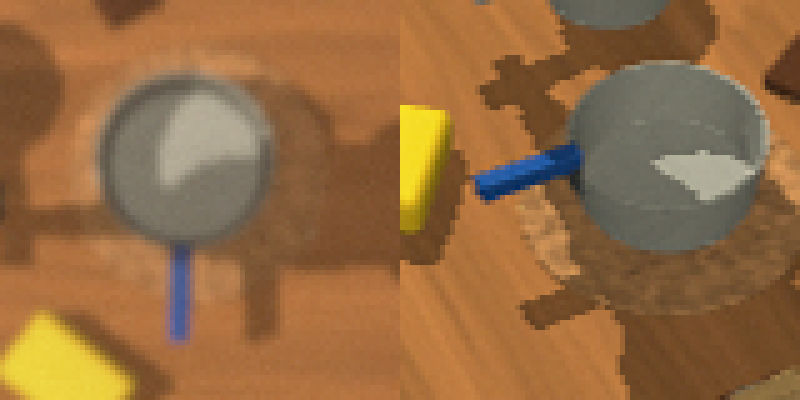

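Both views show the blue pan empty on its mat. In the top crop the rim spans 97–274 by 70–247 and the handle tip is at (178,342).

Run:
```python
from h import *
f=grab("top"); c=ray(f,(266.6,201.2),.054); t=ray(f,(265.1,237.9),.064); print(c,t,np.linalg.norm(c-t),np.degrees(np.arctan2(*(t-c)[::-1])))
g=grab("side")
# rim ellipse in side crop: left 568 right 770, top 60 ; rim centre estimate
for A in [(.527,.036),(.53,.038)]: print([np.round((proj(g,(A[0]+.065*np.cos(a),A[1]+.065*np.sin(a),.054))-[225,200])*5+[402,2]) .tolist() for a in np.radians([0,45,90,135,180,225,270,315])], np.round((proj(g,(A[0]-.13,A[1]+.003,.062))-[225,200])*5+[402,2]))
```

```text
[0.53054695 0.03689164] [0.39981455 0.04209542] 0.1308359291683113 177.72055364033673
[[754.0, 100.0], [694.0, 64.0], [618.0, 68.0], [567.0, 110.0], [572.0, 167.0], [633.0, 206.0], [713.0, 201.0], [763.0, 156.0]] [475. 190.]
[[756.0, 96.0], [697.0, 61.0], [621.0, 65.0], [570.0, 106.0], [575.0, 163.0], [635.0, 202.0], [716.0, 197.0], [765.0, 153.0]] [478. 187.]
```

Run:
```python
from h import *
plan([(.4842,.2212,.15,4,0,3),(.4443,-.0145,.15,31,0)])
```

```text
[[[0.0,0.0,-0.119],[0.0,0.0,0.0],0],[[0.001,0.0,-0.12],[0.001,0.0,0.0],0],[[0.0,0.0,-0.119],[0.0,-0.001,0.0],0],[[-0.045,0.186,0.0],[0.0,0.0,-0.03],0],[[-0.062,0.181,0.0],[0.0,0.0,-0.03],0],[[-0.08,0.174,0.0],[0.0,0.0,-0.03],0],[[-0.095,0.166,-0.001],[0.0,0.0,-0.03],0],[[-0.11,0.156,0.0],[0.0,0.0,-0.03],0]]
```

Request:
carry_out:
  targets:
    - [[0, 0, -0.05], [0, 0, 0], 0]
    - [[0, 0, -0.1], [0, 0, 0], 0]
    - [[0, 0, -0.12], [0, 0, 0], 0]
    - [[0, 0, -0.088], [0, 0, 0], 0]
    - [[-0.045, 0.186, 0], [0, 0, -0.03], 0]
    - [[-0.062, 0.181, 0], [0, 0, -0.03], 0]
    - [[-0.08, 0.174, 0], [0, 0, -0.03], 0]

```text
clock: 22.65
position: [0.4593, 0.0784, 0.3057]
tool_rot: [3.138, -0.002, 0.356]
force: [1.1, -0.7, -3.1]
grip_width: 0.0128
```

Request:
carry_out:
  targets:
    - [[-0.095, 0.166, 0], [0, 0, -0.03], 0]
    - [[-0.11, 0.156, 0], [0, 0, -0.03], 0]
    - [[0, 0, 0], [0, 0, 0], 0]
    - [[0, 0, 0], [0, 0, 0], 0]

```text
clock: 23.15
position: [0.4441, -0.0143, 0.3056]
tool_rot: [3.138, -0.001, 0.54]
force: [0.7, 0.6, -2.5]
grip_width: 0.0131
```

Run:
```python
from h import *
st()
plan([(.4443,-.0145,.09,31,0,3)])
g=grab("side")["pixels"]; t=grab("top")["pixels"]
cv2.imwrite("pics/b.png",cv2.resize(np.hstack([t[150:270,210:330],g[160:280,190:330]]),None,fx=3,fy=3,interpolation=2)[:,:,::-1])
```

```text
t23.15 grasp [ 0.4441 -0.0143  0.1506] rpy [ 1.798e+02 -1.000e-01  3.100e+01] q [-0.63  0.5   0.69  2.18 -0.53  0.64 -0.58] F [ 0.7  0.6 -2.5] w 0.0131
[[[0.0,0.0,0.081],[0.0,0.0,0.0],0],[[0.0,0.0,0.081],[0.001,0.0,0.0],0],[[0.0,0.001,0.081],[0.0,0.0,0.0],0]]
```

View pics/b.png

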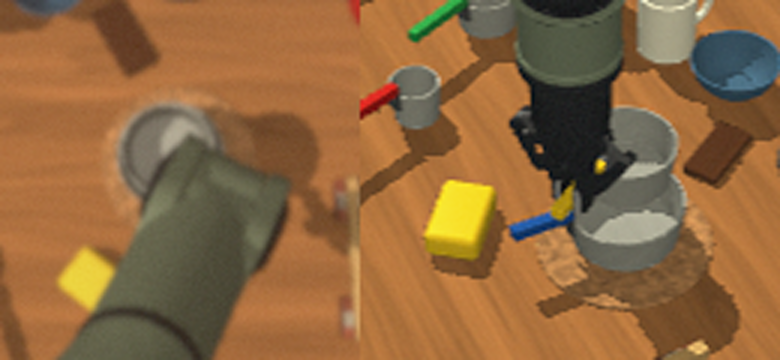

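The pan hangs level over the big pan, with its handle held just right of the blue one. I'm lowering it.

Request:
carry_out:
  targets:
    - [[0, 0, 0.08], [0, 0, 0], 0]
    - [[0, 0, 0.08], [0, 0, 0], 0]
    - [[0, 0, 0.06], [0, 0, 0], 0]
    - [[0, 0, 0.05], [0, 0, 0], 0]
    - [[0, 0, 0.03], [0, 0, 0], 0]
    - [[0, 0, 0], [0, 0, 0], 0]

```text
clock: 24.0
position: [0.4442, -0.0147, 0.23]
tool_rot: [3.138, -0.0, 0.541]
force: [-0.2, -0.5, -2.2]
grip_width: 0.0128
```

Run:
```python
from h import *
st()
```

```text
t24.00 grasp [ 0.4442 -0.0147  0.075 ] rpy [179.8  -0.   31. ] q [-0.48  0.62  0.51  2.21 -0.69  0.46 -0.45] F [-0.2 -0.5 -2.2] w 0.0128
```

Request:
carry_out:
  targets:
    - [[0, 0, 0.01], [0, 0, 0], 0]
    - [[0, 0, 0.008], [0, 0, 0], 0]
    - [[0, 0, 0.003], [0, 0, 0], 0]
    - [[0, 0, 0], [0, 0, 0], 0]

```text
clock: 24.5
position: [0.4442, -0.0146, 0.2251]
tool_rot: [3.138, -0.001, 0.541]
force: [-0.4, 0.3, -0.8]
grip_width: 0.0127
```

Request:
carry_out:
  targets:
    - [[0, 0, 0], [0, 0, 0], 0.45]
    - [[0, 0, 0], [0, 0, 0], 0.45]
    - [[0, 0, 0], [0, 0, 0], 0.45]
    - [[0, 0, -0.1], [0, 0, 0], 0.45]
    - [[0, 0, -0.2], [0, 0, 0], 0.45]
    - [[0, 0, -0.1], [0, 0, 0], 0.45]

```text
clock: 25.25
position: [0.444, -0.0145, 0.3268]
tool_rot: [3.138, -0.002, 0.541]
force: [0.4, 1.1, 0.1]
grip_width: 0.0384
```

Run:
```python
from h import *
st(); f=grab("top"); RNG["red"]=((0,190,60),(6,255,255))
for k in "cd": pan(f,*PANS[k])
plan([(.43,.2,.19,25,.5),(.452,.393,.12,23,.5)])
```

```text
t25.25 grasp [ 0.444  -0.0145  0.1718] rpy [ 1.798e+02 -1.000e-01  3.100e+01] q [-0.67  0.46  0.75  2.16 -0.5   0.69 -0.61] F [0.4 1.1 0.1] w 0.0384
green circ [0.5424 0.4316] cen [0.5429 0.4305] handle [0.5467 0.4354] ang circ 202.1 bar 203.8 len [0.086 0.009] hc [0.4684 0.4009] 0.0801
red circ [0.4    0.3117] cen [0.4016 0.3118] handle [0.4004 0.315 ] ang circ 196.8 bar 199.0 len [0.096 0.012] hc [0.3248 0.2889] 0.0794
[[[0.079,-0.153,-0.014],[0.0,0.0,0.007],0.5],[[0.075,-0.155,-0.013],[0.001,-0.001,0.006],0.5],[[0.072,-0.156,-0.013],[0.0,0.0,0.007],0.5],[[0.069,-0.158,-0.013],[0.0,0.0,0.007],0.5],[[0.065,-0.159,-0.014],[0.0,0.0,0.006],0.5],[[0.081,-0.133,0.056],[0.0,0.0,0.002],0.5],[[0.081,-0.133,0.056],[0.0,0.0,0.003],0.5],[[0.079,-0.133,0.056],[0.0,0.0,0.002],0.5]]
[[[0.078,-0.135,0.056],[0.0,0.0,0.002],0.5],[[0.077,-0.135,0.056],[0.0,0.0,0.002],0.5]]
```

Request:
carry_out:
  targets:
    - [[0.079, -0.153, -0.014], [0, 0, 0.007], 0.5]
    - [[0.075, -0.155, -0.013], [0, 0, 0.006], 0.5]
    - [[0.072, -0.156, -0.013], [0, 0, 0.007], 0.5]
    - [[0.069, -0.158, -0.013], [0, 0, 0.007], 0.5]
    - [[0.065, -0.159, -0.014], [0, 0, 0.006], 0.5]
    - [[0.081, -0.133, 0.056], [0, 0, 0.002], 0.5]
    - [[0.081, -0.133, 0.056], [0, 0, 0.003], 0.5]
    - [[0.079, -0.133, 0.056], [0, 0, 0.002], 0.5]

```text
clock: 26.3
position: [0.4426, 0.3173, 0.2982]
tool_rot: [3.139, -0.001, 0.416]
force: [0.2, 0.3, 0.7]
grip_width: 0.0428
```

Request:
carry_out:
  targets:
    - [[0.078, -0.135, 0.056], [0, 0, 0.002], 0.5]
    - [[0.077, -0.135, 0.056], [0, 0, 0.002], 0.5]
    - [[0, 0, 0], [0, 0, 0], 0.5]

```text
clock: 26.68
position: [0.4503, 0.3957, 0.269]
tool_rot: [3.138, 0.0, 0.407]
force: [-1.4, -0.7, -0.2]
grip_width: 0.0427
```

Run:
```python
from h import *
st(); plan([(.452,.393,.060,23,.5,3)])
a=grab("top")["pixels"]; b=grab("side")["pixels"]
cv2.imwrite("pics/c.png",cv2.resize(np.hstack([a[130:290,130:320],b[130:290,160:350]]),None,fx=2.1,fy=2.1,interpolation=2)[:,:,::-1])
```

```text
t26.68 grasp [0.4503 0.3957 0.114 ] rpy [179.8   0.   23.3] q [-1.28  0.79  0.71  1.8  -0.68  0.82 -1.39] F [-1.4 -0.7 -0.2] w 0.0427
[[[0.001,0.004,0.072],[0.0,0.0,0.001],0.5],[[0.0,0.004,0.072],[0.001,0.0,0.0],0.5],[[0.001,0.004,0.072],[0.0,0.0,0.001],0.5]]
```

View pics/c.png

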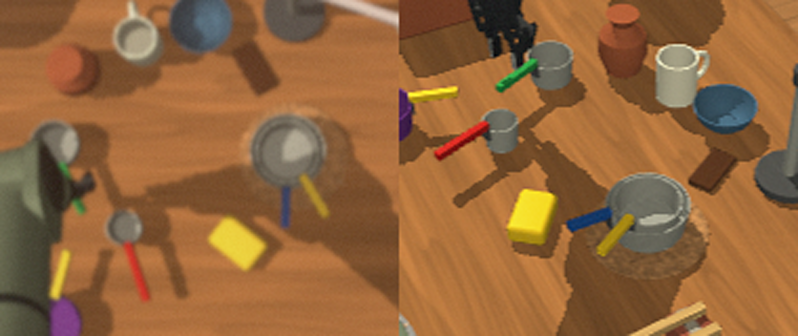

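Yellow is nested inside blue with its handle fanned about 33° to the right. The gripper is near the green handle, so I grip that next.

Request:
carry_out:
  targets:
    - [[0.001, 0.004, 0.072], [0, 0, 0.001], 0.5]
    - [[0, 0.004, 0.072], [0, 0, 0], 0.5]
    - [[0.001, 0.004, 0.072], [0, 0, 0.001], 0.5]
    - [[0, 0, 0], [0, 0, 0], 0]
    - [[0, 0, 0], [0, 0, 0], 0]
    - [[0, 0, 0], [0, 0, 0], 0]
    - [[0, 0, 0], [0, 0, 0], 0]
  force: 60

```text
clock: 27.65
position: [0.4529, 0.3907, 0.2171]
tool_rot: [3.139, -0.001, 0.397]
force: [0.5, -0.3, -2.1]
grip_width: 0.0128
```

Run:
```python
from h import *
st()
s=bot.observe(); g=s["position"]-[0,0,.155]; C=np.array([.5447,.4333]); v=C-g[:2]; r=np.linalg.norm(v); print(r,np.degrees(np.arctan2(v[1],v[0])))
A=np.array([.5303,.0372]); ya=np.radians(178-33-180); G=A-r*np.array([np.cos(ya),np.sin(ya)]); print("target",G)
y=np.degrees(ya)
plan([(*g[:2],g[2]+.1,23.3,0,4),(.45,.2,g[2]+.1,-5,0),(*G,g[2]+.1,y,0)])
```

```text
t27.65 grasp [0.4529 0.3907 0.0621] rpy [ 1.798e+02 -1.000e-01  2.280e+01] q [-1.23  0.85  0.64  1.82 -0.74  0.73 -1.34] F [ 0.5 -0.3 -2.1] w 0.0128
0.1012389925522204 24.902058345920594
target [0.44736987 0.0952683 ]
[[[0.0,0.0,-0.1],[0.0,0.0,-0.001],0],[[0.0,0.001,-0.1],[0.0,0.0,-0.001],0],[[0.0,0.0,-0.1],[0.001,0.0,0.0],0],[[0.001,0.0,-0.1],[0.0,0.0,-0.001],0],[[-0.078,0.174,0.0],[0.0,0.0,0.039],0],[[-0.056,0.182,0.0],[0.0,0.0,0.04],0],[[-0.033,0.188,0.0],[0.0,0.0,0.039],0],[[-0.01,0.191,-0.001],[0.0,0.0,0.039],0]]
[[[0.006,0.104,0.0],[0.0,0.0,0.042],0],[[0.021,0.103,0.0],[0.0,0.0,0.041],0],[[0.033,0.099,0.0],[0.0,0.0,0.042],0],[[0.046,0.095,0.0],[0.0,0.0,0.042],0]]
```

Request:
carry_out:
  targets:
    - [[0, 0, -0.1], [0, 0, 0], 0]
    - [[0, 0.001, -0.1], [0, 0, -0.001], 0]
    - [[0, 0, -0.1], [0, 0, 0], 0]
    - [[0, 0, -0.1], [0, 0, -0.001], 0]
    - [[-0.078, 0.174, 0], [0, 0, 0.039], 0]
    - [[-0.056, 0.182, 0], [0, 0, 0.04], 0]
    - [[-0.033, 0.188, 0], [0, 0, 0.039], 0]
    - [[-0.01, 0.191, 0], [0, 0, 0.039], 0]

```text
clock: 28.65
position: [0.4489, 0.1984, 0.3175]
tool_rot: [3.14, -0.003, -0.094]
force: [1.0, 0.4, -1.5]
grip_width: 0.0125
```

Request:
carry_out:
  targets:
    - [[0.006, 0.104, 0], [0, 0, 0.042], 0]
    - [[0.021, 0.103, 0], [0, 0, 0.041], 0]
    - [[0.033, 0.099, 0], [0, 0, 0.042], 0]
    - [[0.046, 0.095, 0], [0, 0, 0.042], 0]
    - [[0, 0, 0], [0, 0, 0], 0]
    - [[0, 0, 0], [0, 0, 0], 0]

```text
clock: 29.4
position: [0.4463, 0.0955, 0.3176]
tool_rot: [3.141, -0.003, -0.613]
force: [0.3, 1.4, -1.0]
grip_width: 0.013
```

Run:
```python
from h import *
st()
f=grab("top"); g=grab("side")
cv2.imwrite("pics/c2.png",cv2.resize(np.hstack([f["pixels"][160:250,220:320],g["pixels"][150:240,220:320]]),None,fx=4,fy=4,interpolation=2)[:,:,::-1])
plan([(.4474,.0953,.077,-35,0,4)])
```

```text
t29.40 grasp [0.4463 0.0955 0.1626] rpy [180.   -0.2 -35.1] q [-1.07  0.65  1.04  2.14 -0.8   0.81 -1.7 ] F [ 0.3  1.4 -1. ] w 0.0130
[[[0.001,0.0,0.086],[0.0,0.0,0.0],0],[[0.001,-0.001,0.085],[0.0,0.0,0.0],0],[[0.001,0.0,0.086],[0.0,-0.001,0.0],0],[[0.001,0.0,0.085],[0.0,0.0,-0.001],0]]
```

View pics/c2.png

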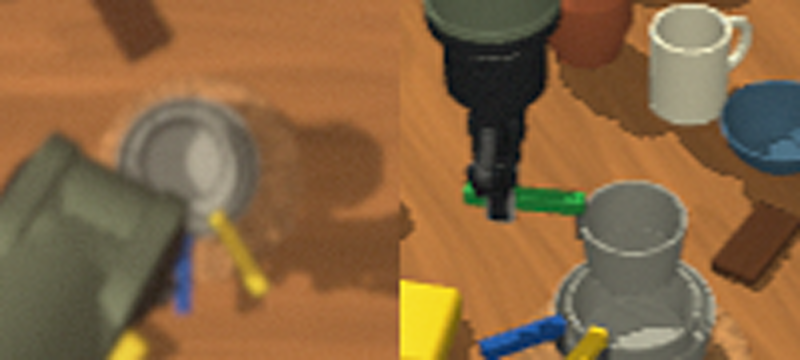

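The green pan hangs over the nest. In the side crop its rim is centred at (632,220).

Run:
```python
from h import *
g=grab("side"); f=grab("top")
print("c side",ray(g,(220+58.1-.5,150+55-.5),.1505), "c top", ray(f,(220+187/4-.5,160+158/4-.5),.1505))
# nest: outer rim of A and b rim in side crop
print("a check side", ray(g,(220+(635-400)/4-.5,150+(300)/4-.5),.054))
```

```text
c side [0.52606518 0.03559493] c top [0.52976321 0.0360604 ]
a check side [0.53275396 0.04138453]
```

Request:
carry_out:
  targets:
    - [[0.003, 0, 0.08], [0, 0, 0], 0]
    - [[0.003, 0, 0.08], [0, 0, 0], 0]
    - [[0.002, 0, 0.08], [0, 0, 0], 0]
    - [[0.002, 0, 0.06], [0, 0, 0], 0]
    - [[0, 0, 0.03], [0, 0, 0], 0]
    - [[0, 0, 0.008], [0, 0, 0], 0]
    - [[0, 0, 0], [0, 0, 0], 0]

```text
clock: 30.48
position: [0.4485, 0.0935, 0.2333]
tool_rot: [3.141, -0.004, -0.614]
force: [0.0, 0.4, -1.9]
grip_width: 0.0128
```

Run:
```python
from h import *
st()
```

```text
t30.48 grasp [0.4485 0.0935 0.0783] rpy [180.   -0.2 -35.2] q [-0.92  0.76  0.83  2.19 -1.    0.64 -1.55] F [ 0.   0.4 -1.9] w 0.0128
```

Request:
carry_out:
  targets:
    - [[0, 0, 0.005], [0, 0, 0], 0]
    - [[0, 0, 0.004], [0, 0, 0], 0]
    - [[0, 0, 0], [0, 0, 0], 0]
    - [[0, 0, 0], [0, 0, 0], 0]

```text
clock: 30.98
position: [0.4485, 0.0934, 0.2308]
tool_rot: [3.141, -0.003, -0.615]
force: [-0.7, -0.3, -1.4]
grip_width: 0.0123
```

Run:
```python
from h import *
st()
```

```text
t30.98 grasp [0.4485 0.0934 0.0758] rpy [180.   -0.2 -35.2] q [-0.91  0.76  0.82  2.19 -1.    0.64 -1.54] F [-0.7 -0.3 -1.4] w 0.0123
```

Request:
carry_out:
  targets:
    - [[0, 0, 0], [0, 0, 0], 0.45]
    - [[0, 0, 0], [0, 0, 0], 0.45]
    - [[0, 0, 0], [0, 0, 0], 0.45]
    - [[0, 0, -0.1], [0, 0, 0], 0.45]
    - [[0, 0, -0.2], [0, 0, 0], 0.45]
    - [[0, 0, -0.1], [0, 0, 0], 0.45]

```text
clock: 31.72
position: [0.4483, 0.0934, 0.3325]
tool_rot: [-3.141, -0.004, -0.615]
force: [0.8, 1.1, 0.0]
grip_width: 0.0385
```

Run:
```python
from h import *
st(); f=grab("top"); RNG["red"]=((0,190,60),(6,255,255))
pan(f,*PANS["d"])
plan([(.40,.16,.20,-10,.5),(.31,.284,.12,18,.5)])
```

```text
t31.73 grasp [0.4483 0.0934 0.1775] rpy [-180.    -0.2  -35.2] q [-1.09  0.63  1.07  2.13 -0.77  0.83 -1.72] F [0.8 1.1 0. ] w 0.0385
red circ [0.3561 0.2856] cen [0.32   0.2632] handle [0.2798 0.2777] ang circ 54.1 bar 16.2 len [0.029 0.011] hc [0.3566 0.3   ] 0.0316
[[[-0.104,-0.035,-0.028],[0.0,-0.001,-0.047],0.5],[[-0.098,-0.05,-0.028],[0.0,0.0,-0.047],0.5],[[-0.09,-0.064,-0.028],[0.0,-0.001,-0.046],0.5],[[-0.11,-0.106,0.08],[0.0,0.0,-0.039],0.5],[[-0.096,-0.119,0.081],[0.0,0.0,-0.039],0.5],[[-0.082,-0.13,0.08],[0.0,0.0,-0.039],0.5],[[-0.064,-0.139,0.08],[0.0,0.0,-0.039],0.5]]
```

Run:
```python
from h import *
g=grab("side"); RNG["red"]=((0,190,60),(6,255,255))
g0=dict(g); g0["pixels"]=cv2.imread("pics/side0.png")[:,:,::-1].copy()
for x in (g0,g):
  for b in blobs(x,"red",30,(160,160,225,230)): print(b[0],b[1])
```

```text
[189.06622517 196.62251656] [177 188  25  18 151]
[189.1589404  196.52317881] [177 188  25  18 151]
```

Request:
carry_out:
  targets:
    - [[-0.104, -0.035, -0.028], [0, 0, -0.047], 0.5]
    - [[-0.098, -0.05, -0.028], [0, 0, -0.047], 0.5]
    - [[-0.09, -0.064, -0.028], [0, 0, -0.046], 0.5]
    - [[-0.11, -0.106, 0.06], [0, 0, -0.039], 0.5]
    - [[-0.096, -0.119, 0.06], [0, 0, -0.039], 0.5]
    - [[-0.082, -0.13, 0.06], [0, 0, -0.039], 0.5]
    - [[-0.064, -0.139, 0.06], [0, 0, -0.039], 0.5]
    - [[0, 0, 0], [0, 0, 0], 0.5]

```text
clock: 32.83
position: [0.308, 0.2855, 0.2897]
tool_rot: [3.138, 0.001, 0.321]
force: [1.3, -1.7, -0.0]
grip_width: 0.0426
```

Run:
```python
from h import *
st(); g=grab("side"); f=grab("top"); RNG["red"]=((0,190,60),(6,255,255))
for b in blobs(g,"red",15,(160,160,225,230)): print(b[0],b[1])
plan([(.31,.284,.06,18,.5,3)])
cv2.imwrite("pics/d.png",cv2.resize(np.hstack([f["pixels"][170:260,130:300],g["pixels"][150:240,150:320]]),None,fx=2.3,fy=2.3,interpolation=2)[:,:,::-1])
```

```text
t32.83 grasp [0.308  0.2855 0.1347] rpy [179.8   0.   18.4] q [-1.48  0.54  0.79  2.25 -0.69  0.61 -1.43] F [ 1.3 -1.7 -0. ] w 0.0426
[189.17105263 196.53289474] [177 188  25  18 152]
[[[0.001,-0.001,0.101],[0.0,0.0,0.0],0.5],[[0.0,0.0,0.101],[0.001,0.0,0.0],0.5],[[0.001,0.0,0.101],[0.0,0.0,0.0],0.5]]
```

View pics/d.png

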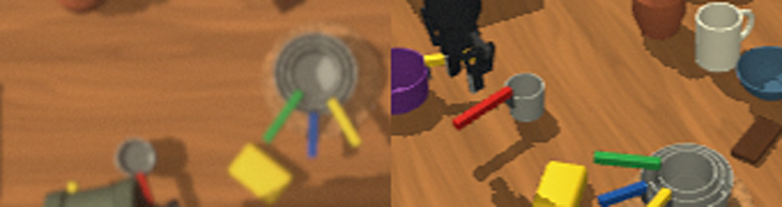

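Green is nested, with its handle to the left of blue. The red pan has not moved and the gripper is above its handle.

Request:
carry_out:
  targets:
    - [[0.001, -0.001, 0.101], [0, 0, 0], 0.5]
    - [[0, 0, 0.101], [0, 0, 0], 0.5]
    - [[0.001, 0, 0.101], [0, 0, 0], 0.5]
    - [[0, 0, 0], [0, 0, 0], 0]
    - [[0, 0, 0], [0, 0, 0], 0]
    - [[0, 0, 0], [0, 0, 0], 0]
    - [[0, 0, 0], [0, 0, 0], 0]
  force: 60

```text
clock: 33.8
position: [0.3102, 0.2843, 0.2157]
tool_rot: [3.139, -0.002, 0.315]
force: [-0.2, -1.0, 0.5]
grip_width: 0.013
```

Run:
```python
from h import *
st()
s=bot.observe(); g=s["position"]-[0,0,.155]; C=np.array([.4005,.3135]); v=C-g[:2]; r=np.linalg.norm(v); print(r,np.degrees(np.arctan2(v[1],v[0])))
A=np.array([.5305,.037]); y=64.; G=A-r*np.array([np.cos(np.radians(y)),np.sin(np.radians(y))]); print("target",G)
plan([(*g[:2],g[2]+.1,18.4,0,4),(.38,.15,g[2]+.11,35,0),(*G,g[2]+.11,y,0)])
```

```text
t33.80 grasp [0.3102 0.2843 0.0607] rpy [ 1.798e+02 -1.000e-01  1.810e+01] q [-1.31  0.66  0.56  2.27 -0.88  0.43 -1.27] F [-0.2 -1.   0.5] w 0.0130
0.09493593961002576 17.88421062224581
target [ 0.48888282 -0.04832786]
[[[0.0,0.0,-0.1],[0.0,0.0,0.0],0],[[0.0,0.001,-0.1],[0.0,0.0,-0.001],0],[[0.001,0.0,-0.1],[0.001,-0.001,0.0],0],[[0.0,0.0,-0.1],[0.0,0.0,-0.001],0],[[0.024,0.149,-0.01],[0.0,0.0,-0.023],0],[[0.012,0.151,-0.01],[0.0,0.0,-0.023],0],[[0.002,0.152,-0.01],[0.0,0.0,-0.023],0],[[-0.009,0.151,-0.01],[0.0,0.0,-0.023],0]]
[[[-0.02,0.18,0.0],[0.0,0.0,-0.032],0],[[-0.037,0.177,0.0],[0.0,0.0,-0.032],0],[[-0.055,0.172,-0.001],[0.0,0.0,-0.033],0],[[-0.073,0.166,0.0],[0.0,0.0,-0.032],0],[[-0.089,0.158,0.0],[0.0,0.0,-0.032],0]]
```

Request:
carry_out:
  targets:
    - [[0, 0, -0.1], [0, 0, 0], 0]
    - [[0, 0.001, -0.1], [0, 0, -0.001], 0]
    - [[0.001, 0, -0.1], [0, 0, 0], 0]
    - [[0, 0, -0.1], [0, 0, -0.001], 0]
    - [[0.024, 0.149, -0.01], [0, 0, -0.023], 0]
    - [[0.012, 0.151, -0.01], [0, 0, -0.023], 0]
    - [[0.002, 0.152, -0.01], [0, 0, -0.023], 0]
    - [[-0.009, 0.151, -0.01], [0, 0, -0.023], 0]

```text
clock: 34.8
position: [0.3801, 0.1488, 0.326]
tool_rot: [3.138, -0.001, 0.613]
force: [0.3, -0.2, -0.2]
grip_width: 0.0128
```

Request:
carry_out:
  targets:
    - [[-0.02, 0.18, 0], [0, 0, -0.032], 0]
    - [[-0.037, 0.177, 0], [0, 0, -0.032], 0]
    - [[-0.055, 0.172, -0.001], [0, 0, -0.033], 0]
    - [[-0.073, 0.166, 0], [0, 0, -0.032], 0]
    - [[-0.089, 0.158, 0], [0, 0, -0.032], 0]
    - [[0, 0, 0], [0, 0, 0], 0]
    - [[0, 0, 0], [0, 0, 0], 0]

```text
clock: 35.67
position: [0.4884, -0.0482, 0.3267]
tool_rot: [3.139, 0.001, 1.115]
force: [-0.4, 0.3, -1.8]
grip_width: 0.0123
```

Run:
```python
from h import *
st()
f=grab("top"); g=grab("side")
cv2.imwrite("pics/d2.png",cv2.resize(np.hstack([f["pixels"][160:250,220:320],g["pixels"][150:250,220:320][:90]]),None,fx=4,fy=4,interpolation=2)[:,:,::-1])
plan([(.4889,-.0483,.082,64,0,5)])
```

```text
t35.67 grasp [ 0.4884 -0.0482  0.1717] rpy [1.798e+02 1.000e-01 6.390e+01] q [-0.46  0.49  0.58  2.04 -0.4   0.72 -0.08] F [-0.4  0.3 -1.8] w 0.0123
[[[0.0,0.0,0.072],[0.0,0.0,0.0],0],[[-0.001,0.001,0.072],[0.0,0.0,0.0],0],[[0.0,0.0,0.071],[0.001,0.0,0.0],0],[[-0.001,0.001,0.072],[0.0,0.0,0.0],0],[[0.0,0.0,0.072],[0.0,0.0,0.0],0]]
```

View pics/d2.png

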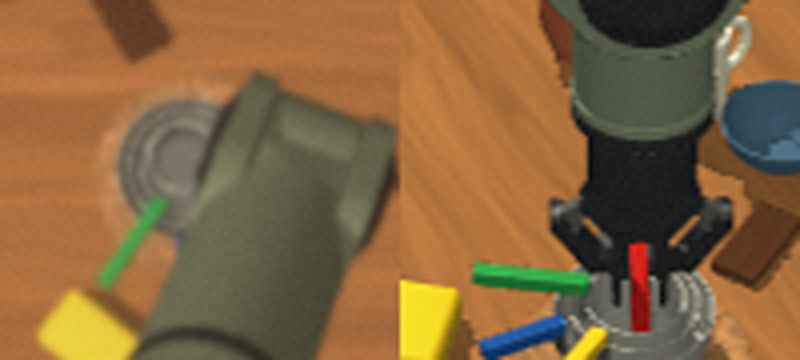

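The red pan hangs above the green one. In the top crop its rim is at about (182,159), centred, with its handle towards the right of the yellow one.

Request:
carry_out:
  targets:
    - [[0.001, 0, 0.08], [0, 0, 0], 0]
    - [[0, 0, 0.08], [0, 0, 0], 0]
    - [[0, 0, 0.08], [0, 0, 0], 0]
    - [[0, 0, 0.06], [0, 0, 0], 0]
    - [[0, 0, 0.04], [0, 0, 0], 0]
    - [[0, 0, 0.015], [0, 0, 0], 0]
    - [[0, 0, 0], [0, 0, 0], 0]

```text
clock: 36.65
position: [0.4891, -0.0485, 0.2381]
tool_rot: [3.138, 0.001, 1.116]
force: [-0.6, 0.2, -1.3]
grip_width: 0.013
```

Run:
```python
from h import *
st()
```

```text
t36.65 grasp [ 0.4891 -0.0485  0.0831] rpy [1.798e+02 1.000e-01 6.400e+01] q [-0.35  0.63  0.44  2.09 -0.53  0.52  0.03] F [-0.6  0.2 -1.3] w 0.0130
```

Request:
carry_out:
  targets:
    - [[0, 0, 0.008], [0, 0, 0], 0]
    - [[0, 0, 0.005], [0, 0, 0], 0]
    - [[0, 0, 0.001], [0, 0, 0], 0]
    - [[0, 0, 0], [0, 0, 0], 0]

```text
clock: 37.15
position: [0.4892, -0.0487, 0.2346]
tool_rot: [3.138, 0.001, 1.116]
force: [0.1, -2.3, 3.2]
grip_width: 0.0125
```

Request:
carry_out:
  targets:
    - [[0, 0, 0], [0, 0, 0], 0.4]
    - [[0, 0, 0], [0, 0, 0], 0.4]
    - [[0, 0, 0], [0, 0, 0], 0.4]
    - [[0, 0, -0.1], [0, 0, 0], 0.4]
    - [[0, 0, -0.2], [0, 0, 0], 0.4]
    - [[0, 0, -0.2], [0, 0, 0], 0.5]
    - [[-0.1, 0.2, -0.2], [0, 0, 0], 0.5]
    - [[-0.1, 0.2, 0], [0, 0, 0], 0.5]

```text
clock: 38.15
position: [0.5522, -0.1296, 0.4048]
tool_rot: [3.134, -0.002, 1.119]
force: [0.7, 0.1, -0.6]
grip_width: 0.0423
```

Request:
carry_out:
  targets:
    - [[-0.1, 0.2, 0], [0, 0, 0], 0.5]
    - [[-0.1, 0.2, 0], [0, 0, 0], 0.5]
    - [[0, 0, 0], [0, 0, 0], 0.5]

```text
clock: 38.52
position: [0.6194, -0.2217, 0.401]
tool_rot: [3.138, 0.003, 1.113]
force: [-1.0, 0.1, -0.5]
grip_width: 0.0431
```

Run:
```python
from h import *
st()
f=grab("top"); g=grab("side")
cv2.imwrite("pics/e.png",cv2.resize(np.hstack([f["pixels"][140:260,220:340],g["pixels"][170:290,200:320]]),None,fx=3.3,fy=3.3,interpolation=2)[:,:,::-1])
```

```text
t38.52 grasp [ 0.6194 -0.2217  0.246 ] rpy [179.8   0.2  63.8] q [-0.12  0.66  0.62  1.53 -0.41  1.08  0.13] F [-1.   0.1 -0.5] w 0.0431
```

View pics/e.png

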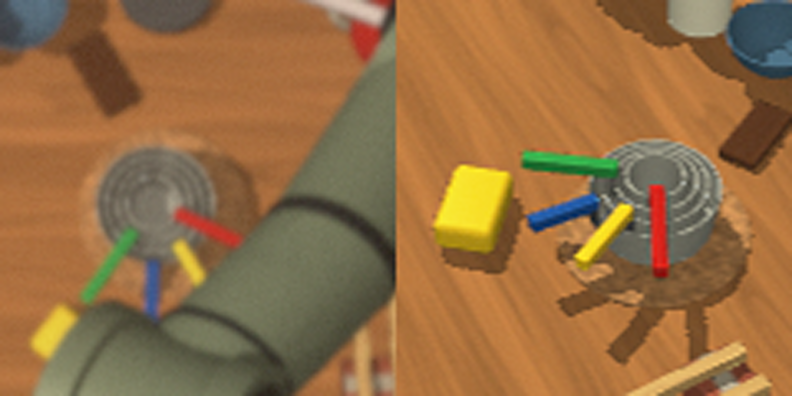

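All four pans are nested concentrically and level, with the handles fanned green, blue, yellow, red on the robot side. Next I go back up and over to the knob.

Run:
```python
from h import *
s=bot.observe(); p=s["position"]-[0,0,.155]
plan([(*p[:2],.35,64,.6,3),(.6878,-.2055,.35,68.3,.6)])
g=grab("side"); f=grab("top")
cv2.imwrite("pics/l2.png",cv2.resize(g["pixels"][170:290,330:450],None,fx=4,fy=4,interpolation=2)[:,:,::-1])
```

```text
[[[0.0,0.0,-0.138],[0.0,0.0,0.0],0.6],[[0.0,0.001,-0.139],[0.0,0.0,0.0],0.6],[[-0.001,0.0,-0.138],[0.001,0.001,-0.001],0.6],[[0.084,0.113,0.0],[0.0,0.0,-0.012],0.6],[[0.08,0.116,0.0],[0.0,-0.001,-0.011],0.6]]
```

Request:
carry_out:
  targets:
    - [[0, 0, -0.138], [0, 0, 0], 0.6]
    - [[0, 0, -0.139], [0, 0, 0], 0.6]
    - [[0, 0, -0.138], [0, 0, 0], 0.6]
    - [[0.084, 0.113, 0], [0, 0, -0.012], 0.6]
    - [[0.08, 0.116, 0], [0, 0, -0.011], 0.6]
    - [[0, 0, 0], [0, 0, 0], 0.6]

```text
clock: 39.48
position: [0.6894, -0.2026, 0.5049]
tool_rot: [3.139, 0.001, 1.193]
force: [-0.7, -0.6, -0.4]
grip_width: 0.0516
```

Run:
```python
from h import *
st()
g=grab("side"); h=hsv(g)[200:290,330:430]
m=((h[...,0]<6)|(h[...,0]>174))&(h[...,1]>190)&(h[...,2]>60); p=np.argwhere(m)[:,::-1]+[330,200]; print(len(p),p.min(0),p.max(0),p.mean(0))
print("expected shade",proj(g,(.6878,-.2055,.19)),"knob",proj(g,(.6878,-.2055,.243)))
plan([(.6878,-.2055,.245,68.3,.6,4)])
cv2.imwrite("pics/l2.png",cv2.resize(g["pixels"][170:290,330:450],None,fx=4,fy=4,interpolation=2)[:,:,::-1])
```

```text
t39.48 grasp [ 0.6894 -0.2026  0.3499] rpy [1.799e+02 1.000e-01 6.830e+01] q [-0.12  0.69  0.62  1.2  -0.39  1.37  0.09] F [-0.7 -0.6 -0.4] w 0.0516
575 [357 222] [387 246] [371.91304348 234.87652174]
expected shade [369.77072734 229.91047647] knob [372.63512948 216.50983581]
[[[-0.002,0.0,0.105],[0.0,0.0,0.0],0.6],[[-0.001,0.0,0.106],[0.0,0.0,0.0],0.6],[[-0.002,0.0,0.105],[0.001,0.0,0.0],0.6],[[-0.002,0.001,0.105],[0.0,0.0,-0.001],0.6]]
```

View pics/l2.png

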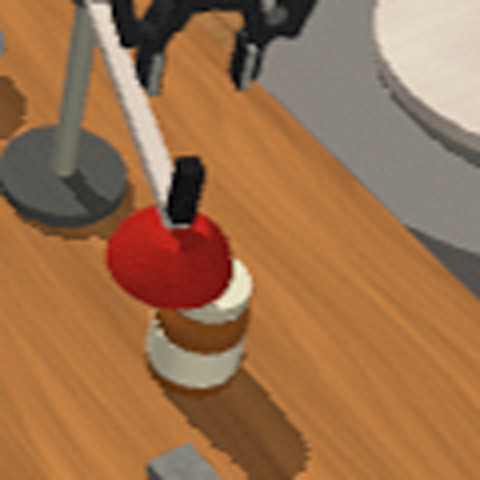

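The knob at (375.8,217) in side pixels is within calibration of where I left it. I go down and grip it.

Request:
carry_out:
  targets:
    - [[-0.002, 0, 0.105], [0, 0, 0], 0.6]
    - [[-0.001, 0, 0.106], [0, 0, 0], 0.6]
    - [[-0.002, 0, 0.105], [0, 0, 0], 0.6]
    - [[-0.002, 0.001, 0.1], [0, 0, 0], 0.6]
    - [[0, 0, 0], [0, 0, 0], 0]
    - [[0, 0, 0], [0, 0, 0], 0]
    - [[0, 0, 0], [0, 0, 0], 0]
    - [[0, 0, 0], [0, 0, 0], 0]
  force: 30

```text
clock: 40.52
position: [0.6877, -0.2071, 0.4032]
tool_rot: [3.137, 0.001, 1.189]
force: [-1.0, 0.9, 8.3]
grip_width: 0.0174
```

Run:
```python
from h import *
st()
s=bot.observe(); g=s["position"]-[0,0,.155]; y0=np.degrees(s["tool_rot"][2])
H=np.array([.7797,.0256]); a0=np.arctan2(H[1]-g[1],H[0]-g[0]); r=np.hypot(*(H-g[:2])); print(a0,r)
plan([(H[0]-r*np.cos(a),H[1]-r*np.sin(a),g[2],y0+np.degrees(a-a0),0) for a in np.linspace(a0,-.046,25)[1:]])
```

```text
t40.52 grasp [ 0.6877 -0.2071  0.2482] rpy [1.797e+02 1.000e-01 6.810e+01] q [-0.11  0.75  0.59  1.34 -0.42  1.17  0.13] F [-1.   0.9  8.3] w 0.0174
1.1942983937726375 0.25026541118194384
[[[0.001,-0.052,0.0],[0.002,0.0,0.016],0],[[0.001,-0.051,0.0],[0.0,0.0,0.017],0],[[0.001,-0.052,0.0],[0.0,0.0,0.016],0],[[0.001,-0.052,0.0],[0.0,0.0,0.017],0],[[0.001,-0.052,0.0],[0.0,0.0,0.016],0],[[0.001,-0.051,0.0],[0.0,0.0,0.017],0],[[0.001,-0.052,0.0],[0.0,0.0,0.016],0],[[0.001,-0.052,0.0],[0.0,0.0,0.017],0]]
[[[0.001,-0.052,0.0],[0.0,0.0,0.016],0],[[0.002,-0.051,0.0],[0.0,0.0,0.016],0],[[0.001,-0.052,0.0],[0.0,0.001,0.017],0],[[0.001,-0.052,0.0],[0.0,0.0,0.016],0],[[0.001,-0.051,0.0],[0.0,0.0,0.017],0],[[0.001,-0.052,0.0],[0.0,0.0,0.016],0],[[0.001,-0.052,0.001],[0.0,0.0,0.017],0],[[0.001,-0.052,0.0],[0.0,0.0,0.016],0]]
[[[0.001,-0.051,0.0],[0.0,0.0,0.017],0],[[0.001,-0.052,0.0],[0.0,0.0,0.016],0],[[0.001,-0.052,0.0],[0.0,0.0,0.017],0],[[0.001,-0.051,0.0],[0.0,0.0,0.016],0],[[0.001,-0.052,0.0],[0.0,0.0,0.016],0],[[0.001,-0.052,0.0],[0.0,0.0,0.017],0],[[0.001,-0.052,0.0],[0.0,0.0,0.016],0],[[0.001,-0.051,0.0],[0.0,0.0,0.017],0]]
```

Request:
carry_out:
  targets:
    - [[0.001, -0.052, 0], [0, 0, 0.016], 0]
    - [[0.001, -0.051, 0], [0, 0, 0.017], 0]
    - [[0.001, -0.052, 0], [0, 0, 0.016], 0]
    - [[0.001, -0.052, 0], [0, 0, 0.017], 0]
    - [[0.001, -0.052, 0], [0, 0, 0.016], 0]
    - [[0.001, -0.051, 0], [0, 0, 0.017], 0]
    - [[0.001, -0.052, 0], [0, 0, 0.016], 0]
    - [[0.001, -0.052, 0], [0, 0, 0.017], 0]

```text
clock: 41.52
position: [0.6019, -0.1504, 0.4031]
tool_rot: [3.136, -0.002, 0.772]
force: [2.5, 2.3, 13.3]
grip_width: 0.0177
```

Request:
carry_out:
  targets:
    - [[0.001, -0.052, 0], [0, 0, 0.016], 0]
    - [[0.002, -0.051, 0], [0, 0, 0.016], 0]
    - [[0.001, -0.052, 0], [0, 0, 0.017], 0]
    - [[0.001, -0.052, 0], [0, 0, 0.016], 0]
    - [[0.001, -0.051, 0], [0, 0, 0.017], 0]
    - [[0.001, -0.052, 0], [0, 0, 0.016], 0]
    - [[0.001, -0.052, 0], [0, 0, 0.017], 0]
    - [[0.001, -0.052, 0], [0, 0, 0.016], 0]

```text
clock: 42.52
position: [0.5466, -0.0642, 0.4031]
tool_rot: [3.137, -0.005, 0.36]
force: [2.1, -0.8, 19.6]
grip_width: 0.0175
```

Run:
```python
from h import *
st()
s=bot.observe(); g=s["position"]-[0,0,.155]; y0=np.degrees(s["tool_rot"][2])
H=np.array([.7797,.0256]); a0=np.arctan2(H[1]-g[1],H[0]-g[0]); r=np.hypot(*(H-g[:2])); print(a0,r)
plan([(H[0]-r*np.cos(a),H[1]-r*np.sin(a),g[2],y0+np.degrees(a-a0),0) for a in np.linspace(a0,-.046,9)[1:]])
```

```text
t42.52 grasp [ 0.5466 -0.0642  0.2481] rpy [179.8  -0.3  20.7] q [-0.6   0.55  0.88  1.83 -0.51  0.99 -0.71] F [ 2.1 -0.8 19.6] w 0.0175
0.3677959118746065 0.24981212047762874
[[[0.001,-0.052,0.0],[0.001,-0.002,0.016],0],[[0.001,-0.051,0.0],[0.0,0.0,0.017],0],[[0.001,-0.052,0.0],[0.0,0.0,0.016],0],[[0.001,-0.052,0.0],[0.0,0.0,0.017],0],[[0.001,-0.051,0.0],[0.0,0.0,0.016],0],[[0.001,-0.052,-0.001],[0.0,0.0,0.017],0],[[0.001,-0.052,0.0],[0.0,0.0,0.016],0],[[0.001,-0.051,0.0],[0.0,0.0,0.017],0]]
```

Request:
carry_out:
  targets:
    - [[0.001, -0.052, -0.001], [0, 0, 0.016], 0]
    - [[0.001, -0.051, -0.001], [0, 0, 0.017], 0]
    - [[0.001, -0.052, -0.001], [0, 0, 0.016], 0]
    - [[0.001, -0.052, -0.001], [0, 0, 0.017], 0]
    - [[0.001, -0.051, 0], [0, 0, 0.016], 0]
    - [[0.001, -0.052, 0], [0, 0, 0.017], 0]
    - [[0.001, -0.052, 0], [0, 0, 0.016], 0]
    - [[0.001, -0.051, 0], [0, 0, 0.017], 0]

```text
clock: 43.52
position: [0.5307, 0.0374, 0.4031]
tool_rot: [3.14, -0.007, -0.054]
force: [13.9, -1.5, -0.7]
grip_width: 0.0177
```

Request:
carry_out:
  targets:
    - [[0, 0, 0], [0, 0, 0], 0]
    - [[0, 0, 0], [0, 0, 0], 0]

```text
clock: 43.78
position: [0.5307, 0.0372, 0.4031]
tool_rot: [3.14, -0.007, -0.052]
force: [9.7, 0.2, 2.0]
grip_width: 0.0176
```

Run:
```python
from h import *
st()
```

```text
t43.77 grasp [0.5307 0.0372 0.2481] rpy [179.9  -0.4  -3. ] q [-0.88  0.59  1.03  1.88 -0.59  1.01 -1.22] F [9.7 0.2 2. ] w 0.0176
```

Request:
carry_out:
  targets:
    - [[0, 0, 0], [0, 0, 0], 0.5]
    - [[0, 0, 0], [0, 0, 0], 0.5]
    - [[0, 0, 0], [0, 0, 0], 0.5]
    - [[0, 0, -0.1], [0, 0, 0], 0.5]
    - [[0, 0, -0.2], [0, 0, 0], 0.5]
    - [[0, 0, -0.2], [0, 0, 0], 0.5]
    - [[-0.05, -0.2, 0], [0, 0, 0], 0.5]
    - [[-0.05, -0.2, 0], [0, 0, 0], 0.5]

```text
clock: 44.78
position: [0.5091, 0.1395, 0.5269]
tool_rot: [3.14, -0.003, -0.053]
force: [1.4, 0.1, -0.6]
grip_width: 0.0423
```

Request:
carry_out:
  targets:
    - [[-0.05, -0.2, 0], [0, 0, 0], 0.5]
    - [[-0.05, -0.2, 0], [0, 0, 0], 0.5]
    - [[-0.05, -0.2, 0], [0, 0, 0], 0.5]
    - [[-0.05, -0.2, 0], [0, 0, 0], 0.5]
    - [[0, 0, 0], [0, 0, 0], 0.5]
    - [[0, 0, 0], [0, 0, 0], 0.5]

```text
clock: 45.52
position: [0.4701, 0.3403, 0.5258]
tool_rot: [3.139, -0.002, -0.053]
force: [0.1, 0.0, -1.4]
grip_width: 0.0429
```

Run:
```python
from h import *
st()
f=grab("top"); g=grab("side")
cv2.imwrite("pics/z.png",cv2.resize(np.hstack([f["pixels"][120:280,130:330],g["pixels"][140:300,170:370]]),None,fx=2,fy=2,interpolation=2)[:,:,::-1])
h=hsv(f)[170:230,240:300]; mm=((h[...,0]<8)|(h[...,0]>172))&(h[...,1]>170); 
n,l,q,c=cv2.connectedComponentsWithStats(mm.astype(np.uint8)*255); i=1+np.argmax(q[1:,4]); p=(np.argwhere(l==i)[:,::-1]+[240,170]).astype(np.float32)
ce,r=cv2.minEnclosingCircle(p); print(ce,r,ray(f,ce,.175))
f0=cv2.cvtColor(cv2.imread("pics/top0.png"),cv2.COLOR_BGR2RGB)
for nm,b in (("side",(225,140,365,260)),): pass
```

```text
t45.52 grasp [0.4701 0.3403 0.3708] rpy [ 1.798e+02 -1.000e-01 -3.000e+00] q [-1.45  0.59  1.18  1.59 -0.56  1.33 -1.82] F [ 0.1  0.  -1.4] w 0.0429
(275.0, 205.5) 24.824481964111328 [0.50580921 0.00647932]
```

View pics/z.png

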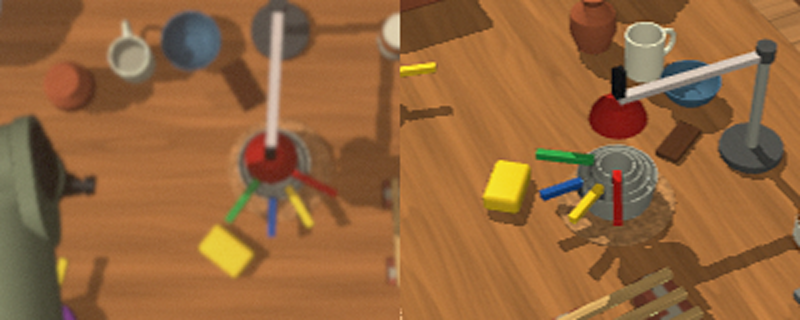

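Run:
```python
from h import *
f=grab("top"); s=ray(f,(264.7,199.0),.18); print("shade",s)
for b in blobs(f,"stick",60,(300,200,372,275)): w,d,e=axis(f,b[2],.069); print(w,np.degrees(np.arctan2(d[1],d[0])),e)
from workcell import job; print(job.job_done())
```

```text
shade [0.52712762 0.04056614]
[ 0.3471888  -0.16288291] 50.59860396582078 [0.21905454 0.15162373]
the job is handed in; nothing more can be done
None
```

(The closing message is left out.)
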